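# Hang the glued cartridge on the clamp peg and pump the ratchet clamp snug

### The arm

A 6-joint arm with a two-finger parallel gripper is mounted at the origin on the work surface. World frame = base frame: x ahead of the robot, y to its left, z up, the work surface at z = 0. Lengths are in m, angles in rad, forces in N, time in s.
With the tool pointing down it reaches from about 0.25 to 0.775 m from the base axis. Payload 4 kg.
Tool frame: the origin (TCP) lies midway between the tips of the shut fingers; the grasp point (between the pads) lies 19 mm behind it; x points along the fingers, z is the direction in which the jaws open and shut, and the axes are right-handed (so a half turn about x gives the same grasp; the last joint's range is limited). The gripper opens to 85 mm and grips with 20 to 120 N. Pads are 22 mm wide; open, the fingers measure 114 mm over their backs; the gripper's body (76 mm by 85 mm) begins 54 mm behind the grasp point. The pads swing forward as they close: fully open they stand 13 mm farther back than shut.
Start: joints at [-0.103, 0.087, 1.371, -0, 1.684, -0.103], TCP at [0.55, -0, 0.231] pointing down, gripper open.
Joint ranges: [-3.1, 3.1], [-0.76, 2.03], [0.27, 2.55], [-1.08, 4.22], [0.17, 2.65], [-2.57, 2.57]. Speed limits (rad/s): [2.79, 2.79, 3.14, 3.14, 3.14, 3.14].

### API

Orientations are given as a unit quaternion [x, y, z, w].
In Python, from cell import arm gives the robot as it stands.
- The arm moves only by the tool jog_arm, never from a script. Its argument "motion" is a list of rows, each an object with "rotation": the turn, a rotation vector about the tool's x, y, z in degrees, a list of three; "travel": the shift along the tool's x, y, z in m, a list of three; "gripper": the closure, from 0 (fully open) to 1 (shut). In form: [{"rotation": [rx, ry, rz], "travel": [x, y, z], "gripper": gripper}, ...]. A call has 1 to 8 rows; each row is the pose to reach, as a shift and turn from the pose commanded when the call began, along the tool's axes at that moment; what a row does not reach only later rows make up. A row lasts 1/10 s, in which the tool goes at most 50 mm and 8.59 degrees, less where a joint would pass 70% of its speed; a pose out of reach is approached as far as the arm can. A call with a gripper value outside its range is refused whole. The fingers move at their own pace and stop on an object; "squeeze" is the grip in N (left out, the last holds). Time passes only in rows, so rows that repeat a pose let the fingers close. It gives the time, the measured TCP pose, the force and the opening at its end, in the units of the state.
- arm.get_obs(): the state, without advancing time (a new reading comes with each control period).
- arm.snapshot(name): name is "scene" or "side" or "wrist"; returns a dict with "frame" (400x640x3 uint8, blue, green, red), "range_z" (400x640 float32, m along the optical axis (not along the pixel's ray), 0 where there is no reading), "K" (3x3 intrinsics, pixels), "camera_from_world" (4x4, takes a point from world to camera coordinates); the wrist camera has in their place "hand_eye" (4x4, takes a point from camera to tool coordinates, whose origin is the TCP and whose axes are the tool frame's). Camera axes: x right, y up, looking along -z (the intrinsics and any distortion apply to the point x, -y, -z); pixel columns grow to the right and rows downward; lengths in m; the calibration is good to about 2 mm. A picture is of the moment at which its call begins: read the wrist's pose just before it.
- arm.sign_off(): hands the job in, once; it reports no verdict.
The state is a dict: "time_s": time; "q": joint angles; "qvel": joint speeds; "joint_torque": joint torques, N m; "position": TCP position; "eef_rot": TCP orientation; "force": force on the tool from outside, world axes, zero at the start; "torque": the same for the moment, N m; "opening": finger opening in m.
Only numpy, scipy, OpenCV 4.12 (cv2) and the standard library are available. Lean on these libraries where they do the work, as an engineer would, in place of code of your own. Each camera call takes 0.05 s, during which the arm holds its last target.

### The job

The grey cartridge with the round eye has just been glued: take it out of the black charging base, hang it by its eye on the peg of the orange bench clamp and let go of it. Then pump the red trigger back and forth until the clamp's sprung rubber pad presses the cartridge flat against the anvil with about half of the pad's spring travel taken up, and finish still holding the trigger forward so that the pressure stays on, without ever pushing the pad right in to its stop. Move the jaw only by the trigger, never by hand, do not press the charger's button, and leave everything else where it is.

Things in the scene. Friction and masses are not known exactly. Their poses are not given: they have to be found in the camera images.
- cartridge: the grey plastic cartridge to clamp, standing upright in one of the charging base's two pockets (either one): 56 mm wide (own x), 16 thick (own y), 95 tall (own z), about 120 g, a blue panel low on both faces, a 21 mm round through hole (the eye) near the top; same from both faces. Origin: centre of its underside, which starts 6 mm above the ledge with the lowest 30 mm in the pocket
- eye (a point): centre of the cartridge's eye, 69 mm above its underside (26 mm below its top edge), mid-width and mid-thickness; the eye's axis is the cartridge's own y
- dock: black plastic charging base, fixed. Origin: centre of the underside of its pocket block, 80 mm (own x) by 110 mm (own y), 36 mm high, with two open pockets 60 x 22 mm (long side along own x), 30 mm deep, centred at own y = -24 and +24 mm; a 20 mm high deck with a white press button follows on the own +x side, to x = 95 mm
- charge_button (a joint): travel of the charging base's white button, 0 = up, 0.006 m = down; leave it alone. Button of 22 mm diameter, its top 38 mm above the ledge, 68 mm from the dock's origin along own +x
- spare: a grey cartridge of the same outer size WITHOUT an eye, white panel on its faces, standing in the other pocket; leave it. Origin: centre of its underside
- clamp: the bench clamp, bolted down. Origin: on the ledge under its mechanism. Own +y is the clamping direction, z up. Along own y from the origin: trigger at -81 mm, orange bridge (top 97 mm high) at -29, blue jaw head (40 mm wide, top 105 mm high) at -18 to 0 when joint jaw is 0, anvil face at +115. Dark base plate 90 mm wide (own x), 12 mm thick
- anvil: the fixed orange upright at the clamp's far end, carrying the peg: 40 mm wide (clamp x), 20 mm thick, top 150 mm high, its face looking along the clamp's -y, 115 mm from the clamp's origin. Frame: that of the clamp. The hung cartridge overhangs it by 8 mm on each side
- peg_root (a point): where the axis of the steel peg (8 mm thick) meets the anvil face: clamp x = 0, y = 115 mm, 135 mm above the ledge. With the eye over the peg the cartridge hangs with its eye centre about 6 mm below the peg's axis and its underside 60 mm above the ledge, clear of everything below
- peg_tip (a point): end of the peg's axis, round-ended: clamp x = 0, y = 80 mm, 141 mm above the ledge (the peg points along the clamp's -y and rises by 10 degrees towards its tip); the tip itself is 4 mm beyond
- trigger (a joint): travel of the red trigger along the clamp's +y: 0 = at rest, 0.027 m = forward stop; a spring (2 to 4 N) returns it. Forward, after up to 8 mm of lost motion, its pawl catches a tooth (8 mm apart) and carries the jaw one to one; backward it slips and the jaw stays. A full stroke moves the jaw about 24 mm and takes some 6 N, plus the pad's force once it presses
- trigger_grip: the red upright trigger paddle, to be pushed or pinched from above: 30 mm wide (clamp x), 14 mm thick (clamp y), from 70 to 155 mm above the ledge, free on all sides above 100 mm. The frame coincides with the clamp's when the trigger is at rest and moves with the trigger
- trigger_top (a point): centre of the top face of the trigger paddle, 155 mm above the ledge
- jaw (a joint): travel of the jaw along the clamp's +y, 0 to 0.1 m; it starts between 0 and 0.018. A friction of 2 N keeps it in place when it is not pushed
- jaw_head: the blue jaw head with its rubber pad and the toothed bar behind it (runs back under the trigger, 35 to 48 mm high, 175 mm long); the robot must not touch it. Frame: the clamp's when joint jaw is 0, moving with the jaw
- pad (a joint): how far the sprung rubber pad is pushed into the jaw head: 0 = free, 0.014 m = at its stop; 0.8 N per mm. If the trigger is let go while the pad presses, the jaw creeps back until only about 2 mm is left. On its stem a green band (3.5 to 11 mm), then a red band, sink into the jaw head as it is pushed in: right is well within the green
- pad_face (a point): centre of the front face of the 30 x 30 mm rubber pad, 85 mm above the ledge; 20 mm ahead (clamp +y) of the jaw head's front face when free; at clamp y = 20 mm + jaw travel - pad travel
- pile0: lowest of three flat grey cartridges (56 x 95 x 16 mm) in a pile; leave it. Origin: centre of the underside
- pile1: middle cartridge of the pile; leave it
- pile2: top cartridge of the pile, its top 48 mm above the ledge; leave it
- controller0: white hand controller, about 100 x 160 x 34 mm, lying on the ledge; leave it. Origin: centre of the underside
- controller1: a second such controller lying crosswise on the first, top 68 mm above the ledge; leave it
- jar: closed glass jar with a white twist cap, 72 mm diameter, 100 mm tall; leave it. Origin: centre of the underside
Mind the look-alikes: they are no part of the job. Leave any green or yellow look-alike of the cartridge alone.

How it is judged:
By the outcome, as a careful person would: the job done as asked, in the order asked, and still so for the second after the job is handed in, while the arm keeps its last pose, push and grip.
It also fails if it takes over 64 s, if anything falls off the work surface, if the arm or the gripper's body presses on something with over 40 N, if the wrist force passes 120 N, or if a joint passes its speed limit or range.

## Working session

There is one attempt and no reset: what is moved stays moved. The work goes in short steps, Python scripts to look and compute and a tool call to move; the robot and the scene stay as the last step left them, time stands still between calls to the robot, and variables do not carry over. Pictures are saved under pics/ and viewed, and the job is handed in when it is done.

Besides the shell and the picture viewer there is one more tool, called after ">>>" in YAML: its name, and indented under it one key for each argument. jog_arm: Moves the arm, as the interface text tells. Its arguments: {"type":"object","properties":{"motion":{"type":"array"},"squeeze":{"type":"number"}},"required":["motion"]}

```bash
mkdir -p pics; ls; cat > h.py <<'E'
import numpy as np,cv2
from cell import arm
from scipy.spatial.transform import Rotation as R
def snap(n,f=None):
    o=arm.get_obs(); s=arm.snapshot(n)
    if n=='wrist':
        T=np.eye(4);T[:3,:3]=R.from_quat(o['eef_rot']).as_matrix();T[:3,3]=o['position']
        s['wc']=T@s['hand_eye']
    else: s['wc']=np.linalg.inv(s['camera_from_world'])
    if f: cv2.imwrite('pics/'+f,s['frame']); np.savez('/tmp/'+f+'.npz',**s)
    return s
def load(f): return dict(np.load('/tmp/'+f+'.npz'))
def cloud(s):
    K=s['K'];z=s['range_z'];v,u=np.mgrid[:400,:640]
    x=(u-K[0,2])/K[0,0]*z; y=-(v-K[1,2])/K[1,1]*z
    P=np.stack([x,y,-z,np.ones_like(z)],-1)@s['wc'].T
    P=P[...,:3]; P[z==0]=np.nan
    return P
def ray(s,u,v):
    K=s['K'];d=np.array([(u-K[0,2])/K[0,0],-(v-K[1,2])/K[1,1],-1])
    return s['wc'][:3,3],s['wc'][:3,:3]@d
def onz(s,u,v,z):
    o,d=ray(s,u,v); return o+d*(z-o[2])/d[2]
E
python3 - <<'E'
from h import *
o=arm.get_obs(); print(o)
for n in('scene','side','wrist'):
    s=snap(n,n+'0.png'); print(n,s.keys(),s['K'],s['wc'].round(3))
E
```

```text
pics
{'time_s': 0.0, 'q': array([-1.03115370e-01,  8.80019818e-02,  1.37233822e+00, -1.59519034e-05,
        1.68358391e+00, -1.03079640e-01]), 'qvel': array([-8.50386870e-04, -4.75296572e-04,  6.15503370e-04, -1.44780536e-03,
       -2.76121107e-04, -8.09507147e-05]), 'joint_torque': array([ 4.64244640e-04, -3.51862407e+01, -3.13276148e+01,  2.58579206e-05,
        1.07225846e-02,  9.27783418e-06]), 'position': array([5.49481477e-01, 3.54097017e-05, 2.30070855e-01]), 'eef_rot': array([9.25177084e-05, 7.07926793e-01, 6.59964587e-05, 7.06285808e-01]), 'force': array([ 0.0366141 , -0.04025317,  0.19417665]), 'torque': array([ 0.0424483 , -0.04306033,  0.02705161]), 'opening': 0.08553010215376798}
scene dict_keys(['frame', 'range_z', 'K', 'camera_from_world', 'wc']) [[489.18471231   0.         316.51116929]
 [  0.         489.18471231 207.70822739]
 [  0.           0.           1.        ]] [[-0.17  -0.713  0.68   1.488]
 [ 0.985 -0.135  0.106  0.151]
 [ 0.016  0.688  0.725  1.086]
 [ 0.     0.     0.     1.   ]]
side dict_keys(['frame', 'range_z', 'K', 'camera_from_world', 'wc']) [[366.27821854   0.         314.50240435]
 [  0.         366.27821854 202.34513013]
 [  0.           0.           1.        ]] [[-0.924  0.274 -0.265  0.359]
 [-0.381 -0.688  0.617  0.516]
 [-0.013  0.672  0.741  0.7  ]
 [ 0.     0.     0.     1.   ]]
wrist dict_keys(['frame', 'range_z', 'K', 'hand_eye', 'wc']) [[357.57012593   0.         316.14503897]
 [  0.         357.57012593 195.79460517]
 [  0.           0.           1.        ]] [[ 1.    -0.     0.002  0.55 ]
 [-0.     0.948  0.317  0.081]
 [-0.002 -0.317  0.948  0.373]
 [ 0.     0.     0.     1.   ]]
```

View pics/scene0.png

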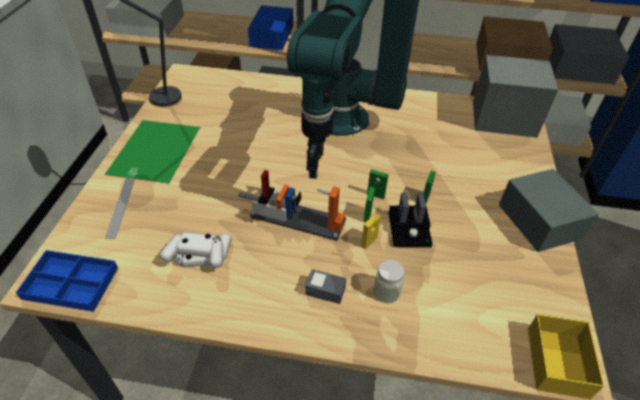

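View pics/side0.png

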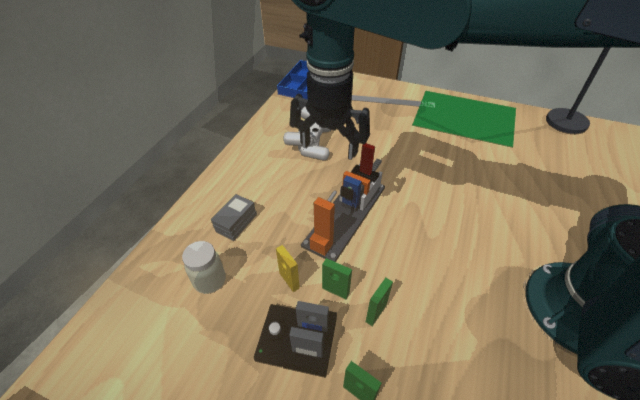

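View pics/wrist0.png

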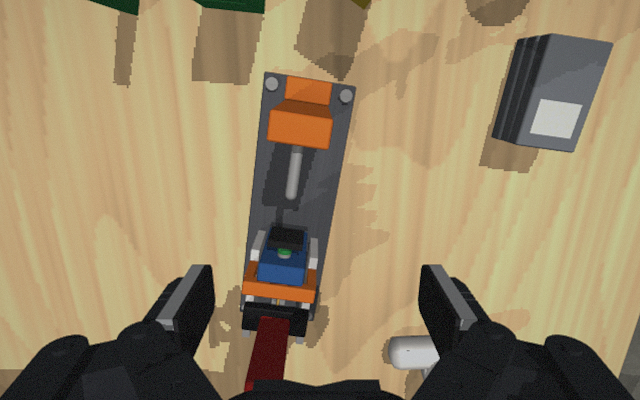

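```bash
python3 - <<'E'
from h import *
for f,(u0,v0,w,h) in {'scene0.png':(230,160,220,110),'side0.png':(170,140,240,260)}.items():
    s=load(f); c=s['frame'][v0:v0+h,u0:u0+w]; k=min(800//w,600//h)
    cv2.imwrite('pics/z_'+f,cv2.resize(c,None,fx=k,fy=k,interpolation=cv2.INTER_CUBIC))
    print(f,u0,v0,k)
s=load('wrist0.png');P=cloud(s)
hsv=cv2.cvtColor(s['frame'],cv2.COLOR_BGR2HSV)
print('table z',np.nanmedian(P[300:350,330:400,2]), np.nanmedian(P[100:200,400:480,2]))
def fit(m,name):
    p=P[m]; p=p[~np.isnan(p[:,0])]
    r=cv2.minAreaRect((p[:,:2]*1000).astype(np.float32)); print(name,len(p),r,'z',np.median(p[:,2]),p[:,2].min(),p[:,2].max())
orange=(hsv[...,0]<16)&(hsv[...,0]>5)&(hsv[...,1]>190)&(hsv[...,2]>120)
fit(orange&(P[...,2]>0.14),'anviltop')
fit(orange&(P[...,2]>0.085)&(P[...,2]<.11),'bridge')
blue=(hsv[...,0]>100)&(hsv[...,0]<130)&(hsv[...,1]>120)
fit(blue&(P[...,2]>0.095),'jawtop')
v,u=np.mgrid[:400,:640]
fit((hsv[...,1]<60)&(abs(P[...,2]-.012)<.006)&(u>230)&(u<360)&(v>70)&(v<330),'plate')
red=((hsv[...,0]<5)|(hsv[...,0]>174))&(hsv[...,1]>150)
fit(red&(P[...,2]>0.145),'trigtop')
E
```

```text
scene0.png 230 160 3
side0.png 170 140 2
table z 0.0001542776460629336 5.7376357501637276e-05
anviltop 2021 ((538.7828979492188, 49.96247100830078), (19.856473922729492, 39.22571563720703), 81.18083190917969) z 0.14996959993966996 0.14009880539611214 0.15215463761412107
bridge 1215 ((527.4636840820312, -24.67041778564453), (170.9109649658203, 64.78983306884766), 80.94556427001953) z 0.09690880218058023 0.08506127655969353 0.1097790181902355
jawtop 1266 ((549.4736938476562, -36.2589225769043), (107.53919219970703, 146.2507781982422), 89.56697082519531) z 0.1049618275897424 0.09504640153980926 0.3154257265887227
plate 9803 ((522.1989135742188, -56.47216796875), (274.20611572265625, 89.45437622070312), 81.11637115478516) z 0.012075801611625081 0.009045839189231686 0.01798800434058645
trigtop 259 ((514.4810791015625, -71.87979888916016), (169.5480499267578, 33.0234260559082), 83.1498794555664) z 0.14907640573724343 0.14502348249105443 0.30709109332171725
```

```bash
python3 - <<'E'
from h import *
for f in('scene0.png','side0.png'):
    s=load(f);P=cloud(s)
    hsv=cv2.cvtColor(s['frame'],cv2.COLOR_BGR2HSV)
    def fit(m,name):
        p=P[m]; p=p[~np.isnan(p[:,0])]
        if len(p)<4: print(name,len(p));return
        r=cv2.minAreaRect((p[:,:2]*1000).astype(np.float32)); print(f,name,len(p),r,'z',np.median(p[:,2]),p[:,2].min(),p[:,2].max())
    X,Y,Z=P[...,0],P[...,1],P[...,2]
    roi=(X>.3)&(X<.75)&(Y>.2)&(Y<.5)
    fit(roi&(hsv[...,2]<70)&(abs(Z-.036)<.004),'dockblock')
    fit(roi&(hsv[...,2]<70)&(abs(Z-.020)<.004),'deck')
    n,l,st,c=cv2.connectedComponentsWithStats((roi&(Z>.06)).astype(np.uint8))
    for i in range(1,n):
        if st[i,4]>10: print('comp',st[i],c[i],np.median(hsv[l==i],axis=0)); fit((l==i),'  '); fit((l==i)&(Z>.092),'  top')
    orange=(hsv[...,0]<16)&(hsv[...,0]>5)&(hsv[...,1]>190)&(hsv[...,2]>120)
    fit(orange&(Z>.144)&(Z<.156)&(X>.4)&(X<.7)&(Y>0)&(Y<.3),'anviltop')
E
```

```text
scene0.png dockblock 473 ((476.172119140625, 269.1502685546875), (180.5281524658203, 114.14324951171875), 1.9498056173324585) z 0.03571001503430771 0.03211199841898593 0.03994362911356686
scene0.png deck 470 ((490.46539306640625, 272.52325439453125), (173.42921447753906, 113.44181060791016), 8.297119140625) z 0.019878137540577434 0.016010523074195815 0.023993102897016616
comp [424 170  12  21 128] [429.5078125 180.3671875] [ 61. 146. 102.]
scene0.png    128 ((368.7405700683594, 319.0241394042969), (16.231210708618164, 59.793766021728516), 76.16650390625) z 0.09234868249480527 0.06072265598840487 0.09939833341521431
scene0.png   top 65 ((367.4688720703125, 319.2281494140625), (16.172454833984375, 57.32395935058594), 76.64929962158203) z 0.09490270588522376 0.09221620825963694 0.09939833341521431
comp [399 192  10  25 188] [403.77659574 203.85106383] [90.  21.5 63. ]
scene0.png    188 ((485.65216064453125, 246.87130737304688), (62.23513412475586, 17.273067474365234), 10.331871032714844) z 0.09471178343512204 0.0601649145762877 0.10809614718450322
scene0.png   top 103 ((485.612548828125
[... 3052 characters left out ...]
092773), 10.521139144897461) z 0.1001373384429236 0.09236464496779462 0.10380313633179494
comp [345 361  37  37 620] [362.46290323 378.76612903] [ 57. 123. 104.]
side0.png    620 ((366.6647644042969, 320.2696838378906), (17.717065811157227, 56.30308151245117), 76.03792572021484) z 0.09367079420403751 0.06023865683751295 0.09766868623150382
side0.png   top 408 ((366.6271057128906, 320.23236083984375), (17.00862693786621, 55.98210906982422), 75.47494506835938) z 0.09453655255559357 0.09200487427605031 0.09766868623150382
side0.png anviltop 62 ((536.60107421875, 53.04035568237305), (16.321884155273438, 35.83504867553711), 74.607421875) z 0.14894277734896638 0.14649425330038168 0.151076198643889
```

View pics/z_scene0.png

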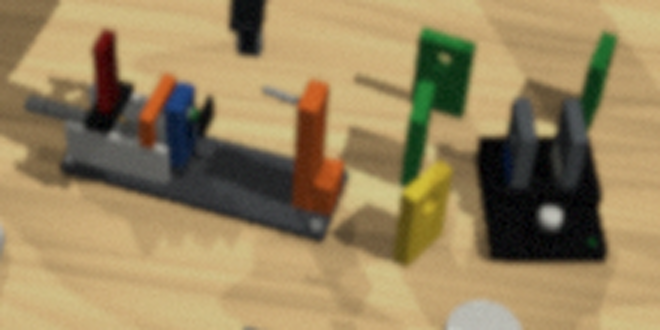

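View pics/z_side0.png

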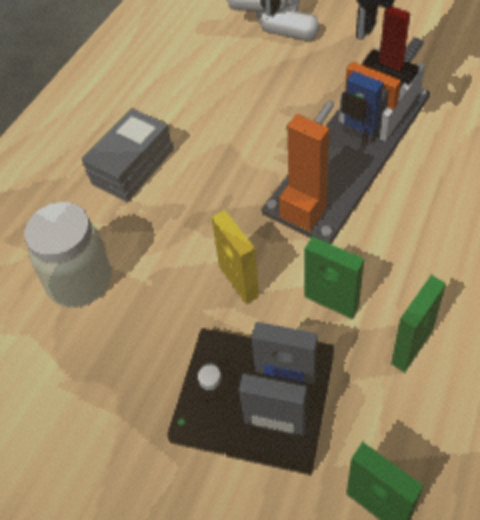

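>>> jog_arm:
  motion:
    - {"rotation":[-10.4,0,0],"travel":[0,0.247,-0.065],"gripper":0}
    - {"rotation":[-10.4,0,0],"travel":[0,0.247,-0.065],"gripper":0}
    - {"rotation":[-10.4,0,0],"travel":[0,0.247,-0.065],"gripper":0}
    - {"rotation":[-10.4,0,0],"travel":[0,0.247,-0.065],"gripper":0}
    - {"rotation":[-10.4,0,0],"travel":[0,0.247,-0.065],"gripper":0}
    - {"rotation":[-10.4,0,0],"travel":[0,0.247,-0.065],"gripper":0}
    - {"rotation":[-10.4,0,0],"travel":[0,0.247,-0.065],"gripper":0}
    - {"rotation":[-10.4,0,0],"travel":[0,0.247,-0.065],"gripper":0}

```text
time_s: 0.95
position: [0.4852, 0.2461, 0.231]
eef_rot: [-0.064, 0.704, 0.064, 0.704]
force: [0.9, -0.2, -0.4]
opening: 0.0852
```

```bash
python3 - <<'E'
from h import *
o=arm.get_obs(); print(o['time_s'],o['position'],R.from_quat(o['eef_rot']).as_matrix().round(3))
s=snap('wrist','w1.png');P=cloud(s);X,Y,Z=P[...,0],P[...,1],P[...,2]
hsv=cv2.cvtColor(s['frame'],cv2.COLOR_BGR2HSV)
m=(abs(Z-.101)<.004)&(hsv[...,1]<90)
n,l,st,c=cv2.connectedComponentsWithStats(m.astype(np.uint8))
for i in range(1,n):
    if st[i,4]>100:
        p=P[l==i]; print(st[i],c[i],cv2.minAreaRect((p[:,:2]*1000).astype(np.float32)),np.median(p[:,2]))
E
```

```text
0.95 [0.48521156 0.24611525 0.23101006] [[-0.    -0.18   0.984]
 [-0.001  0.984  0.18 ]
 [-1.    -0.001 -0.   ]]
[ 278  111   74   22 1601] [314.70268582 121.38351031] ((475.1299743652344, 293.46038818359375), (55.748809814453125, 16.08745765686035), 10.360878944396973) 0.10096103645337112
[ 280  172   71   21 1478] [314.85317997 181.97834912] ((483.871337890625, 246.71011352539062), (55.983642578125, 16.648096084594727), 10.412727355957031) 0.1010768748061088
[ 562  222   77   67 3861] [600.08987309 255.64853665] ((736.69091796875, 225.02780151367188), (62.25220489501953, 63.4049186706543), 54.95988464355469) 0.10009508391982785
```

View pics/w1.png

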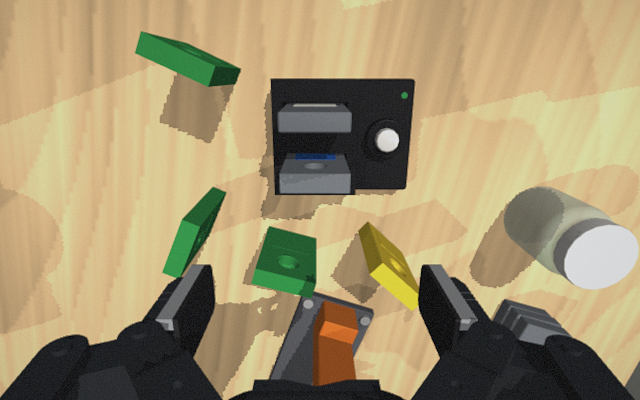

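>>> jog_arm:
  motion:
    - {"rotation":[0,0,0],"travel":[0.045,0.001,-0.001],"gripper":0}
    - {"rotation":[0,0,0],"travel":[0.09,0.001,-0.001],"gripper":0}
    - {"rotation":[0,0,0],"travel":[0.13,0.001,-0.001],"gripper":0}
    - {"rotation":[0,0,0],"travel":[0.16,0.001,-0.001],"gripper":0}
    - {"rotation":[0,0,0],"travel":[0.171,0.001,-0.001],"gripper":0}
    - {"rotation":[0,0,0],"travel":[0.171,0.001,-0.001],"gripper":0}

```text
time_s: 1.6
position: [0.4832, 0.2461, 0.0586]
eef_rot: [-0.064, 0.706, 0.063, 0.703]
force: [0.8, 0.1, -1.4]
opening: 0.0855
```

>>> jog_arm:
  motion:
    - {"rotation":[0,0,0],"travel":[0,0,0],"gripper":1}
    - {"rotation":[0,0,0],"travel":[0,0,0],"gripper":1}
    - {"rotation":[0,0,0],"travel":[0,0,0],"gripper":1}
    - {"rotation":[0,0,0],"travel":[0,0,0],"gripper":1}
    - {"rotation":[0,0,0],"travel":[0,0,0],"gripper":1}
  squeeze: 40

```text
time_s: 2.1
position: [0.4854, 0.2484, 0.0631]
eef_rot: [-0.064, 0.702, 0.065, 0.706]
force: [-0.9, -1.6, 5.4]
opening: 0.056
```

```bash
python3 - <<'E'
from h import *
s=snap('wrist','w2.png')
s=snap('side','s2.png');cv2.imwrite('pics/s2z.png',cv2.resize(s['frame'][200:400,220:420],None,fx=3,fy=3))
E
```

```text
(no output)
```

View pics/s2z.png

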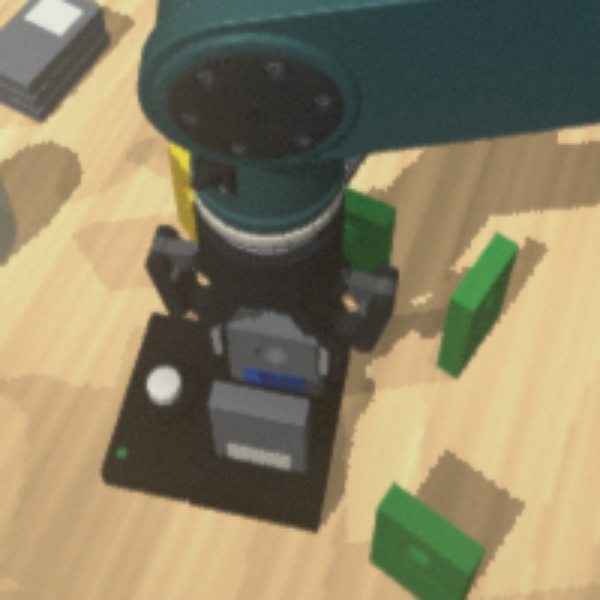

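View pics/w2.png

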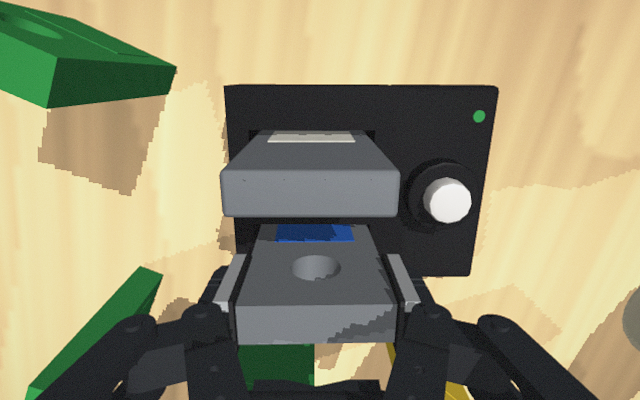

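>>> jog_arm:
  motion:
    - {"rotation":[0,0,0],"travel":[-0.01,0,0],"gripper":1}
    - {"rotation":[0,0,0],"travel":[-0.025,0,0],"gripper":1}
    - {"rotation":[0,0,0],"travel":[-0.05,0,0],"gripper":1}
    - {"rotation":[0,0,0],"travel":[-0.085,0,0],"gripper":1}
    - {"rotation":[0,0,0],"travel":[-0.12,0,0],"gripper":1}
    - {"rotation":[0,0,0],"travel":[-0.15,0,0],"gripper":1}
    - {"rotation":[0,0,0],"travel":[-0.165,0,0],"gripper":1}
    - {"rotation":[0,0,0],"travel":[-0.165,0,0],"gripper":1}

```text
time_s: 3.0
position: [0.485, 0.2484, 0.2289]
eef_rot: [-0.064, 0.702, 0.065, 0.706]
force: [0.2, 0.0, -0.9]
opening: 0.0556
```

```bash
python3 - <<'E'
from h import *
o=arm.get_obs(); print(o['time_s'],o['position'],R.from_quat(o['eef_rot']).as_matrix().round(3),o['opening'],o['force'])
s=snap('wrist','w3.png');P=cloud(s)
T=np.eye(4);T[:3,:3]=R.from_quat(o['eef_rot']).as_matrix();T[:3,3]=o['position']
Q=(P-T[:3,3])@T[:3,:3]   # tool coords
np.set_printoptions(suppress=True)
v,u=np.mgrid[:400,:640]
for uu in (270,316,370):
  print(uu,[tuple((Q[vv,uu]*1000).round(1)) for vv in range(220,345,10)])
E
```

```text
3.0 [0.48502788 0.2483675  0.22891395] [[ 0.006 -0.181  0.984]
 [ 0.002  0.984  0.181]
 [-1.     0.001  0.006]] 0.05561391970926978 [ 0.1594231   0.02103505 -0.9332702 ]
270 [(np.float64(37.6), np.float64(6.9), np.float64(-25.2)), (np.float64(23.9), np.float64(7.1), np.float64(-23.5)), (np.float64(11.7), np.float64(7.3), np.float64(-22.0)), (np.float64(1.8), np.float64(7.1), np.float64(-20.8)), (np.float64(-6.7), np.float64(6.7), np.float64(-19.8)), (np.float64(-15.2), np.float64(6.8), np.float64(-18.8)), (np.float64(-21.9), np.float64(6.4), np.float64(-18.0)), (np.float64(-29.6), np.float64(6.9), np.float64(-17.0)), (np.float64(-36.7), np.float64(7.5), np.float64(-16.1)), (np.float64(-38.5), np.float64(4.8), np.float64(-16.0)), (np.float64(-39.1), np.float64(1.2), np.float64(-16.1)), (np.float64(-39.8), np.float64(-2.5), np.float64(-16.1)), (np.float64(-38.7), np.float64(-7.6), np.float64(-16.5))]
316 [(np.float64(37.3), np.float64(7.0), np.float64(-0.2)), (np.float64(23.0), np.float64(7.5), np.float64(-0.2)), (np.float64(12.9), np.float64(6.7), np.float64(-0.2)), (np.float64(2.1), 
[... 575 characters left out ...]
4(-72.3), np.float64(60.5)), (np.float64(214.4), np.float64(-77.6), np.float64(58.5)), (np.float64(12.6), np.float64(6.9), np.float64(25.6)), (np.float64(1.5), np.float64(7.3), np.float64(24.0)), (np.float64(-7.9), np.float64(7.4), np.float64(22.7)), (np.float64(-15.1), np.float64(6.8), np.float64(21.7)), (np.float64(-22.7), np.float64(6.8), np.float64(20.6)), (np.float64(-29.9), np.float64(7.1), np.float64(19.5)), (np.float64(-35.1), np.float64(6.4), np.float64(18.8)), (np.float64(-38.3), np.float64(4.7), np.float64(18.5)), (np.float64(-37.8), np.float64(0.1), np.float64(18.7)), (np.float64(-38.2), np.float64(-3.7), np.float64(18.9)), (np.float64(-38.8), np.float64(-7.5), np.float64(19.0))]
```

View pics/w3.png

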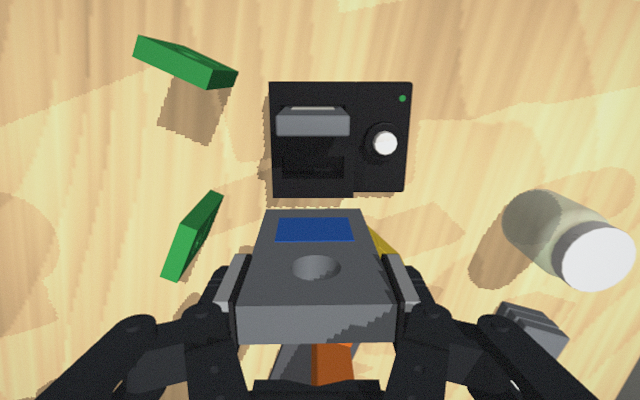

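>>> jog_arm:
  motion:
    - {"rotation":[19.3,0,0],"travel":[0,-0.273,-0.007],"gripper":1}
    - {"rotation":[19.3,0,0],"travel":[0,-0.273,-0.007],"gripper":1}
    - {"rotation":[19.3,0,0],"travel":[0,-0.273,-0.007],"gripper":1}
    - {"rotation":[19.3,0,0],"travel":[0,-0.273,-0.007],"gripper":1}
    - {"rotation":[19.3,0,0],"travel":[0,-0.273,-0.007],"gripper":1}
    - {"rotation":[19.3,0,0],"travel":[0,-0.273,-0.007],"gripper":1}
    - {"rotation":[19.3,0,0],"travel":[0,-0.273,-0.007],"gripper":1}
    - {"rotation":[19.3,0,0],"travel":[0,-0.273,-0.007],"gripper":1}

```text
time_s: 3.85
position: [0.5253, -0.022, 0.2229]
eef_rot: [0.056, 0.707, -0.055, 0.703]
force: [0.2, 0.4, -1.3]
opening: 0.0557
```

```bash
cat > clamp.py <<'E'
from h import *
def clampfit(f,verbose=True):
    s=load(f);P=cloud(s);X,Y,Z=P[...,0],P[...,1],P[...,2]
    hsv=cv2.cvtColor(s['frame'],cv2.COLOR_BGR2HSV)
    orange=(hsv[...,0]<16)&(hsv[...,0]>5)&(hsv[...,1]>190)&(hsv[...,2]>60)
    m=(abs(Z-.150)<.004)&orange&(Y>0)&(Y<.1)
    p=P[m]; print(len(p),cv2.minAreaRect((p[:,:2]*1000).astype(np.float32)),np.median(p[:,2]))
    m=orange&(Z>.06)&(Z<.143)&(Y>0)&(Y<.1); p=P[m]
    print('anvil low mean',len(p), p.mean(0) if len(p) else '')
E
python3 - <<'E'
from clamp import *
o=arm.get_obs(); print(o['time_s'],o['position'],R.from_quat(o['eef_rot']).as_matrix().round(3),o['opening'],o['force'])
s=snap('wrist','w4.png'); clampfit('w4.png')
s=snap('side','s4.png');cv2.imwrite('pics/s4z.png',cv2.resize(s['frame'][60:260,240:440],None,fx=3,fy=3,interpolation=cv2.INTER_CUBIC))
E
```

```text
3.85 [ 0.52525224 -0.02198215  0.22288946] [[-0.004  0.156  0.988]
 [ 0.001  0.988 -0.156]
 [-1.     0.001 -0.005]] 0.055699053651688125 [ 0.23394839  0.44631454 -1.30655763]
2291 ((538.7273559570312, 49.87831115722656), (19.68925666809082, 39.231903076171875), 81.0155029296875) 0.15002007420861846
anvil low mean 0
```

View pics/w4.png

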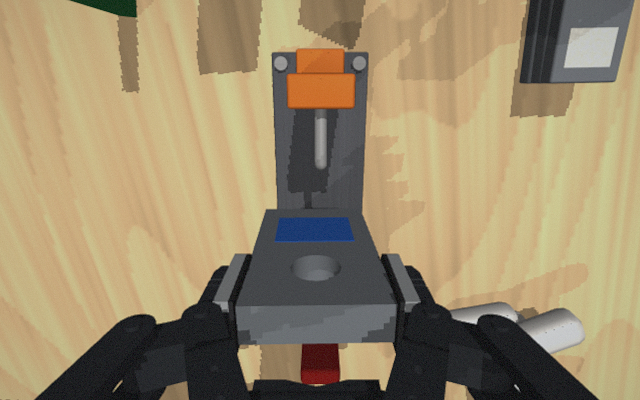

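View pics/s4z.png

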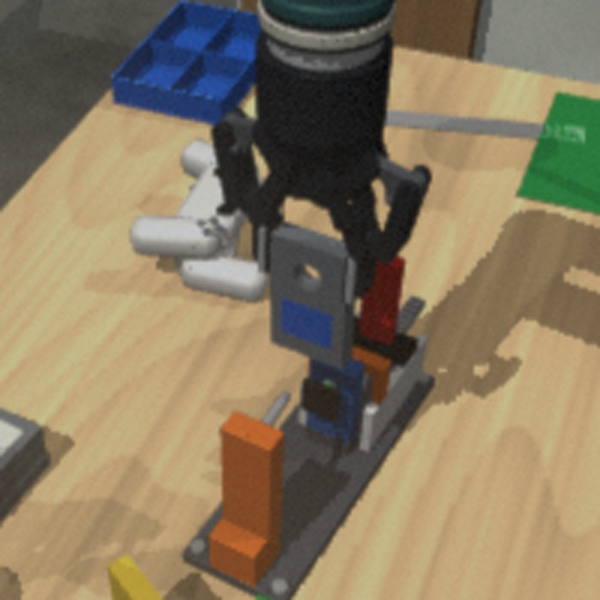

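```bash
python3 - <<'E'
from h import *
o=arm.get_obs(); print(o['position'],o['qvel'])
T=np.eye(4);T[:3,:3]=R.from_quat(o['eef_rot']).as_matrix();T[:3,3]=o['position']
s=load('w4.png');P=cloud(s);Q=((P-T[:3,3])@T[:3,:3])*1000
v,u=np.mgrid[:400,:640]
hsv=cv2.cvtColor(s['frame'],cv2.COLOR_BGR2HSV)
peg=(u>310)&(u<332)&(v>108)&(v<172)&(P[...,2]>.12)&(P[...,2]<.15)
q=Q[peg]; print(len(q),q.min(0),q.max(0))
for a,b in((108,125),(125,145),(145,172)):
    k=peg&(v>=a)&(v<b); print(np.median(Q[k],0))
orange=(hsv[...,0]<16)&(hsv[...,1]>190)&(abs(P[...,2]-.15)<.003)&(v<120)
print('anvil',np.median(Q[orange],0),Q[orange].min(0),Q[orange].max(0))
blue=(hsv[...,0]>100)&(hsv[...,0]<130)&(hsv[...,1]>150)&(u>250)&(u<380)&(v>200)
print('panel',Q[blue].min(0),Q[blue].max(0),Q[blue].mean(0))
E
```

```text
[ 0.52560436 -0.02086367  0.22393896] [ 0.01476404 -0.0081385  -0.01195325 -0.00350113  0.00040439 -0.0015174 ]
724 [77.78516523 23.59119095 -0.96392344] [88.2266376  60.88594499  6.68183935]
[84.28615967 56.52791151  2.84858464]
[82.52382886 45.29436628  2.23550633]
[80.39464875 31.85872373  2.53055902]
anvil [73.95658071 72.35136588  2.1397447 ] [ 71.62814562  62.05415122 -17.31224426] [76.72728252 81.75190707 21.93210708]
panel [nan nan nan] [nan nan nan] [nan nan nan]
```

>>> jog_arm:
  motion:
    - {"rotation":[0,0,0],"travel":[0.03,0.005,0.0025],"gripper":1}
    - {"rotation":[0,0,0],"travel":[0.065,0.005,0.0025],"gripper":1}
    - {"rotation":[0,0,0],"travel":[0.09,0.005,0.0025],"gripper":1}
    - {"rotation":[0,0,0],"travel":[0.097,0.005,0.0025],"gripper":1}
    - {"rotation":[0,0,0],"travel":[0.097,0.005,0.0025],"gripper":1}
    - {"rotation":[0,0,0],"travel":[0.097,0.005,0.0025],"gripper":1}

```text
time_s: 4.55
position: [0.5304, -0.0169, 0.1299]
eef_rot: [0.054, 0.704, -0.055, 0.706]
force: [0.6, -0.5, -1.4]
opening: 0.0556
```

```bash
python3 - <<'E'
from h import *
o=arm.get_obs(); print(o['time_s'],o['position'],R.from_quat(o['eef_rot']).as_matrix().round(3),o['opening'],o['force'])
T=np.eye(4);T[:3,:3]=R.from_quat(o['eef_rot']).as_matrix();T[:3,3]=o['position']
s=snap('wrist','w5.png');P=cloud(s);Q=((P-T[:3,3])@T[:3,:3])*1000
v,u=np.mgrid[:400,:640]
m=(abs(Q[...,0]+12.5)<20)&(Q[...,1]>18)&(Q[...,1]<65)&(abs(Q[...,2])<12)
hsv=cv2.cvtColor(s['frame'],cv2.COLOR_BGR2HSV)
for a in range(15,65,6):
    k=m&(Q[...,1]>a)&(Q[...,1]<a+6)&(hsv[...,1]<100)
    if k.sum()>3: print(a,k.sum(),np.median(Q[k],0).round(1),Q[k].min(0).round(1),Q[k].max(0).round(1))
c=np.array([.1545,.988]);d=o['position'][:2]-[.5195,-.0735]; print('clamp x,y of TCP',d@[.988,-.1545],d@c)
s=snap('side','s5.png');cv2.imwrite('pics/s5z.png',cv2.resize(s['frame'][100:260,260:420],None,fx=3.7,fy=3.7,interpolation=cv2.INTER_CUBIC))
E
```

```text
4.55 [ 0.53037457 -0.01691976  0.1299033 ] [[ 0.003  0.154  0.988]
 [-0.     0.988 -0.154]
 [-1.     0.     0.003]] 0.055621486616252255 [ 0.56367436 -0.46857824 -1.41883738]
15 43 [-14.2  20.2  -1.6] [-15.1  18.6  -5.2] [-12.4  21.    1.6]
21 290 [-14.3  24.1  -1.6] [-16.8  21.   -5.7] [-11.  27.   2.]
27 306 [-13.2  30.   -2. ] [-15.8  27.   -5.6] [-10.1  32.9   2. ]
33 312 [-12.3  36.   -1.9] [-14.5  33.   -5.6] [-9.4 39.   1.9]
39 312 [-11.4  42.   -1.6] [-13.6  39.   -5.5] [-8.  45.   1.9]
45 317 [-10.3  48.   -1.6] [-12.4  45.   -5.5] [-7.  51.   1.9]
51 227 [-9.6 53.1 -1.5] [-11.5  51.1  -5.4] [-6.5 55.5  1.9]
clamp x,y of TCP 0.0020024266318574005 0.05758140156782306
```

View pics/w5.png

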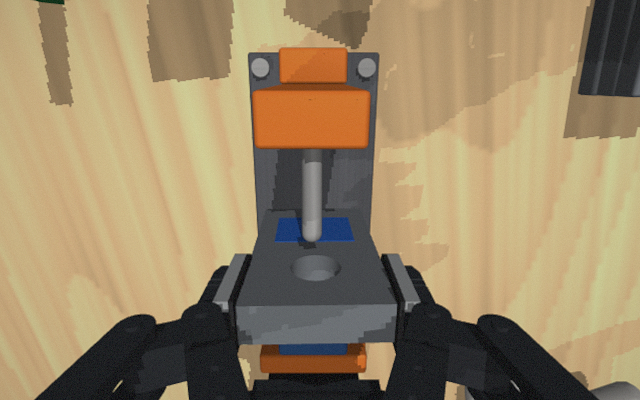

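View pics/s5z.png

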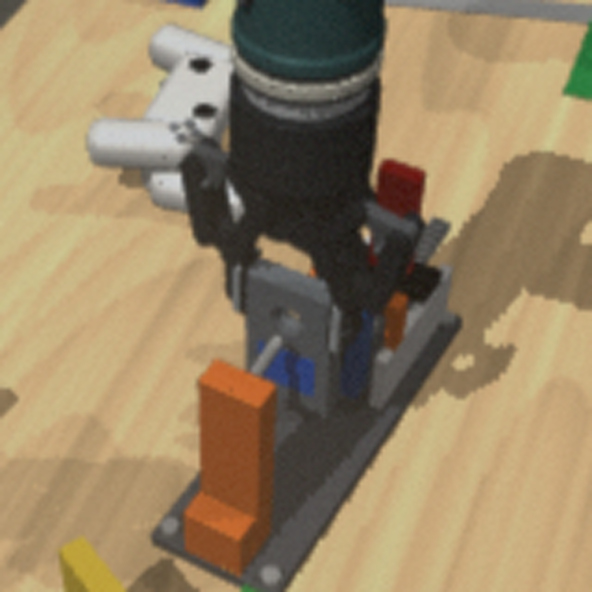

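>>> jog_arm:
  motion:
    - {"rotation":[0,0,0],"travel":[0.002,0.0,-0.0015],"gripper":1}
    - {"rotation":[0,0,0],"travel":[0.002,0.004,-0.0015],"gripper":1}
    - {"rotation":[0,0,0],"travel":[0.002,0.012,-0.0015],"gripper":1}
    - {"rotation":[0,0,0],"travel":[0.0025,0.02,-0.0015],"gripper":1}
    - {"rotation":[0,0,0],"travel":[0.003,0.025,-0.0015],"gripper":1}
    - {"rotation":[0,0,0],"travel":[0.003,0.025,-0.0015],"gripper":1}

```text
time_s: 5.25
position: [0.5319, 0.0085, 0.1252]
eef_rot: [0.054, 0.705, -0.054, 0.705]
force: [0.2, -0.3, -0.9]
opening: 0.0554
```

```bash
cat > peg.py <<'E'
from h import *
import sys
t=sys.argv[1]
o=arm.get_obs(); print(o['time_s'],o['position'],R.from_quat(o['eef_rot']).as_matrix().round(3),o['opening'],o['force'])
T=np.eye(4);T[:3,:3]=R.from_quat(o['eef_rot']).as_matrix();T[:3,3]=o['position']
s=snap('wrist','w%s.png'%t);P=cloud(s);Q=((P-T[:3,3])@T[:3,:3])*1000
m=(abs(Q[...,0]+12.5)<20)&(Q[...,1]>8.5)&(Q[...,1]<65)&(abs(Q[...,2])<12)
hsv=cv2.cvtColor(s['frame'],cv2.COLOR_BGR2HSV)
for a in range(3,65,6):
    k=m&(Q[...,1]>a)&(Q[...,1]<a+6)&(hsv[...,1]<100)
    if k.sum()>3: print(a,k.sum(),np.median(Q[k],0).round(1),Q[k].min(0).round(1),Q[k].max(0).round(1))
c=np.array([.1545,.988]);d=o['position'][:2]-[.5195,-.0735]; print('clamp x,y of TCP',d@[.988,-.1545],d@c)
s=snap('side','s%s.png'%t);cv2.imwrite('pics/s%sz.png'%t,cv2.resize(s['frame'][100:260,260:420],None,fx=3.7,fy=3.7,interpolation=cv2.INTER_CUBIC))
E
python3 peg.py 6
```

```text
5.25 [0.53188702 0.00849863 0.12516226] [[-0.     0.153  0.988]
 [ 0.     0.988 -0.153]
 [-1.     0.    -0.   ]] 0.05542392534402156 [ 0.19775858 -0.30065567 -0.91970415]
3 24 [-17.4   8.7  -0.2] [-18.5   8.5  -3.3] [-13.9   9.    4. ]
9 291 [-16.8  11.9   0.7] [-18.9   9.   -3.3] [-13.8  15.    4.4]
15 295 [-15.9  18.    0.7] [-18.5  15.   -3.2] [-12.1  21.    4.4]
21 303 [-14.9  24.    0.4] [-17.7  21.   -3.2] [-11.7  27.    4.3]
27 50 [-14.8  27.6   0.5] [-16.1  27.   -3.2] [-13.   28.4   4.3]
clamp x,y of TCP -0.00043041113620765487 0.08292844297843412
```

View pics/w6.png

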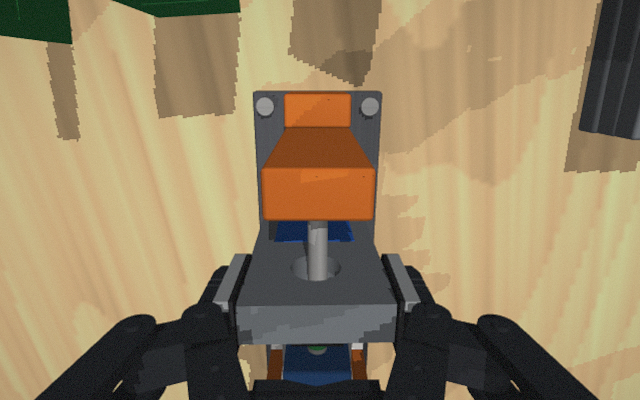

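View pics/s6z.png

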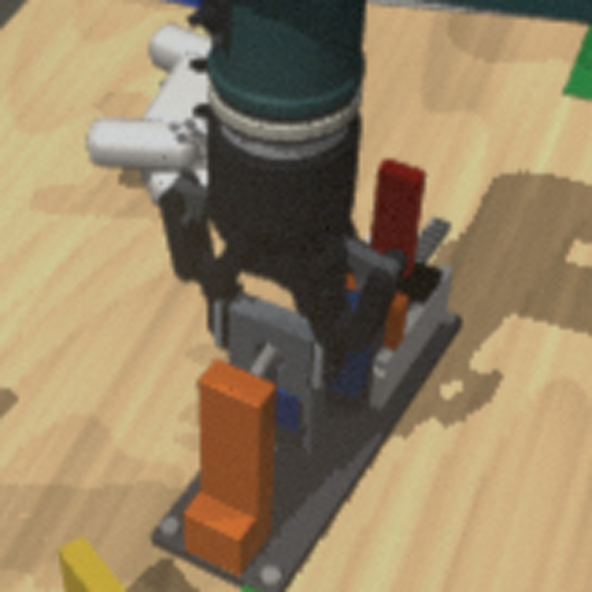

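>>> jog_arm:
  motion:
    - {"rotation":[0,0,0],"travel":[-0.0005,0.006,0.0],"gripper":1}
    - {"rotation":[0,0,0],"travel":[0,0.012,0.0],"gripper":1}
    - {"rotation":[0,0,0],"travel":[0,0.018,0.0],"gripper":1}
    - {"rotation":[0,0,0],"travel":[0.0,0.021,0.0],"gripper":1}
    - {"rotation":[0,0,0],"travel":[0.002,0.021,0.0],"gripper":1}
    - {"rotation":[0,0,0],"travel":[0.004,0.021,0.0],"gripper":1}
    - {"rotation":[0,0,0],"travel":[0.004,0.021,0.0],"gripper":1}

```text
time_s: 6.05
position: [0.5348, 0.0281, 0.1208]
eef_rot: [0.055, 0.705, -0.055, 0.705]
force: [0.4, 0.1, -1.2]
opening: 0.0556
```

```bash
python3 peg.py 7
```

```text
6.05 [0.53477225 0.02813947 0.12076101] [[-0.001  0.155  0.988]
 [-0.     0.988 -0.155]
 [-1.    -0.    -0.001]] 0.055560911819665014 [ 0.44096835  0.1490678  -1.18400806]
clamp x,y of TCP -0.0006143175415116293 0.10277936238268012
```

View pics/w7.png

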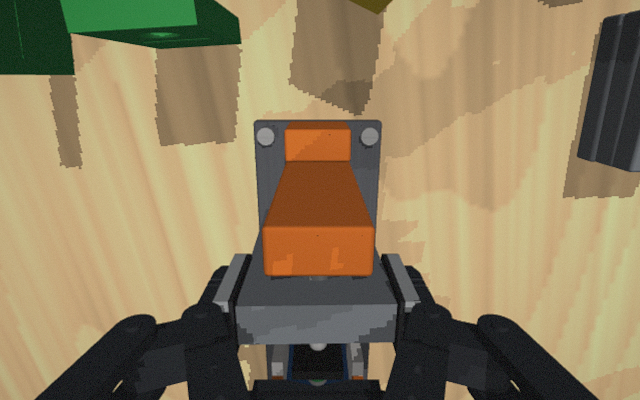

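View pics/s7z.png

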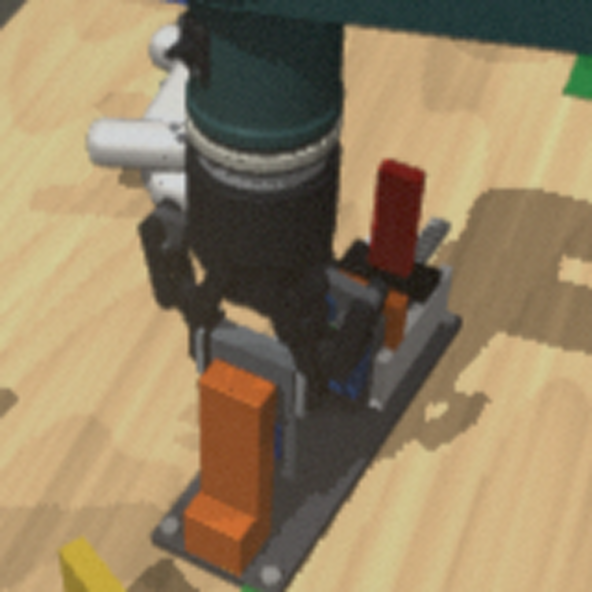

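>>> jog_arm:
  motion:
    - {"rotation":[0,0,0],"travel":[0.0,0.003,0.0],"gripper":1}
    - {"rotation":[0,0,0],"travel":[0.0015,0.003,0.0],"gripper":1}
    - {"rotation":[0,0,0],"travel":[0.003,0.003,0.0],"gripper":1}
    - {"rotation":[0,0,0],"travel":[0.003,0.003,0.0],"gripper":1}

```text
time_s: 6.55
position: [0.5358, 0.0313, 0.1189]
eef_rot: [0.055, 0.705, -0.055, 0.705]
force: [-0.9, 0.6, 2.0]
opening: 0.0555
```

>>> jog_arm:
  motion:
    - {"rotation":[0,0,0],"travel":[0,0,0.0],"gripper":0.3}
    - {"rotation":[0,0,0],"travel":[0.0,0,0.0],"gripper":0.15}
    - {"rotation":[0,0,0],"travel":[0,0,0.0],"gripper":0}
    - {"rotation":[0,0,0],"travel":[0,0,0.0],"gripper":0}
    - {"rotation":[0,0,0],"travel":[0,0,0.0],"gripper":0}

```text
time_s: 7.05
position: [0.5356, 0.0312, 0.1183]
eef_rot: [0.055, 0.705, -0.055, 0.705]
force: [-0.6, 0.8, -0.9]
opening: 0.0853
```

```bash
python3 peg.py 8
```

```text
7.05 [0.53557653 0.03119378 0.11825425] [[-0.     0.155  0.988]
 [-0.     0.988 -0.155]
 [-1.    -0.    -0.   ]] 0.08525508558219001 [-0.5565464   0.82291272 -0.85335939]
clamp x,y of TCP -0.0002915825702822734 0.10592128261906376
```

View pics/w8.png

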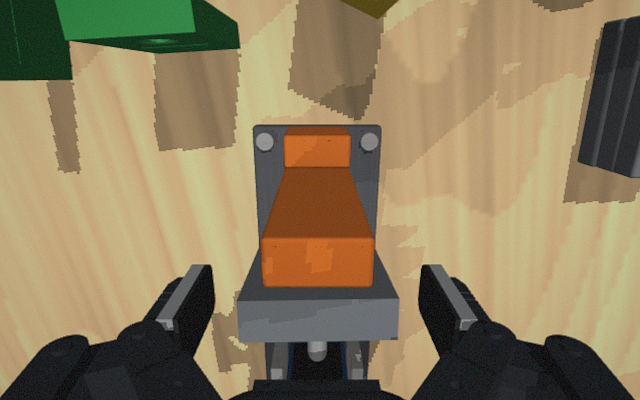

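View pics/s8z.png

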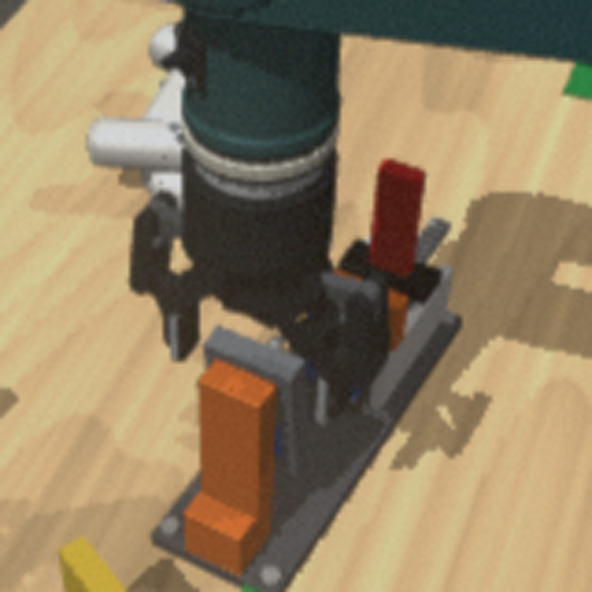

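>>> jog_arm:
  motion:
    - {"rotation":[0,0,0],"travel":[-0.03,0,0],"gripper":0}
    - {"rotation":[0,0,0],"travel":[-0.07,0,0],"gripper":0}
    - {"rotation":[0,0,0],"travel":[-0.1,0,0],"gripper":0}
    - {"rotation":[0,0,0],"travel":[-0.1,-0.045,0],"gripper":0}
    - {"rotation":[0,0,0],"travel":[-0.1,-0.09,0],"gripper":0}
    - {"rotation":[0,0,0],"travel":[-0.1,-0.14,0],"gripper":0}
    - {"rotation":[0,0,0],"travel":[-0.1,-0.187,0.0],"gripper":0}
    - {"rotation":[0,0,0],"travel":[-0.1,-0.187,0.0],"gripper":0}

```text
time_s: 7.95
position: [0.5055, -0.1588, 0.2181]
eef_rot: [0.057, 0.705, -0.058, 0.705]
force: [-0.6, -0.0, 0.4]
opening: 0.0854
```

```bash
cat > look.py <<'E'
from h import *
import sys
t=sys.argv[1]
o=arm.get_obs(); d=o['position'][:2]-[.5195,-.0735]; print(o['time_s'],'TCPclamp mm',(np.array([d@[.988,-.1545],d@[.1545,.988],o['position'][2]])*1000).round(1),'F',o['force'].round(1),'Fclampy',o['force'][:2]@[.1545,.988],o['opening'])
s=snap('wrist','w%s.png'%t)
s=snap('side','s%s.png'%t);cv2.imwrite('pics/s%sz.png'%t,cv2.resize(s['frame'][100:260,260:420],None,fx=3.7,fy=3.7,interpolation=cv2.INTER_CUBIC))
E
python3 look.py 9
```

```text
7.95 TCPclamp mm [ -0.7 -86.4 218.1] F [-0.6 -0.   0.4] Fclampy -0.11068876496162873 0.08538263059374798
```

View pics/w9.png

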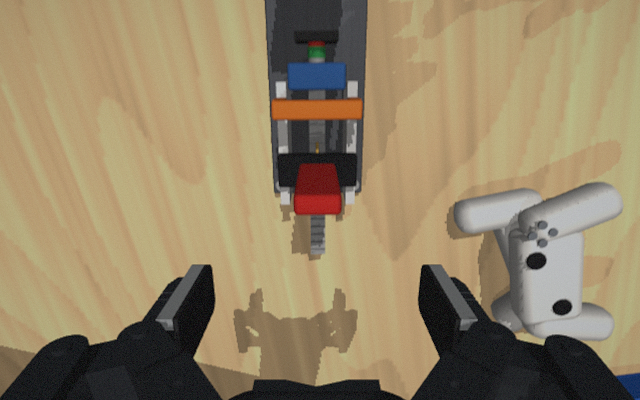

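View pics/s9z.png

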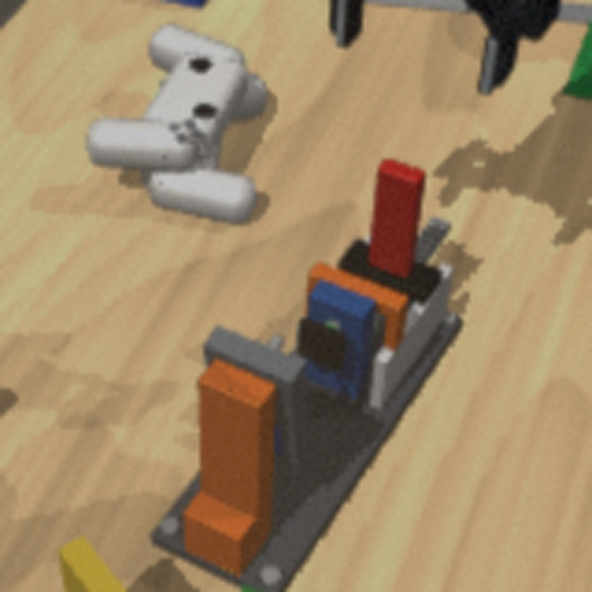

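```bash
cat > meas.py <<'E'
from h import *
def meas(f):
    s=load(f);P=cloud(s)
    C=np.stack([(P[...,0]-.5195)*.988-(P[...,1]+.0735)*.1545,(P[...,0]-.5195)*.1545+(P[...,1]+.0735)*.988,P[...,2]],-1)*1000
    hsv=cv2.cvtColor(s['frame'],cv2.COLOR_BGR2HSV);H,S=hsv[...,0],hsv[...,1]
    near=(abs(C[...,0])<60)
    def r(n,m):
        q=C[m&near]
        if len(q)>5: print(n,len(q),'min',np.percentile(q,2,axis=0).round(1),'max',np.percentile(q,98,axis=0).round(1),'med',np.median(q,0).round(1))
    r('trigtop',((H<5)|(H>174))&(S>150)&(abs(C[...,2]-155)<5))
    r('jawtop',(H>100)&(H<130)&(S>100)&(abs(C[...,2]-105)<4))
    r('bridge',(H>5)&(H<16)&(S>150)&(abs(C[...,2]-97)<4))
    r('padtop',(S<140)&(hsv[...,2]<70)&(abs(C[...,2]-100)<5)&(C[...,1]>0)&(C[...,1]<100)&(abs(C[...,0])<18))
    r('green',(H>40)&(H<80)&(S>100)&(C[...,2]>60)&(C[...,1]>-20))
    r('redband',((H<6)|(H>174))&(S>120)&(C[...,2]>60)&(C[...,2]<100)&(C[...,1]>-20))
    r('cart top',(S<60)&(abs(C[...,2]-155)<6)&(C[...,1]>80)&(abs(C[...,0])<35))
    return s,C
if __name__=='__main__':
    import sys; meas(sys.argv[1])
E
python3 meas.py w9.png; python3 meas.py s9.png
```

```text
trigtop 947 min [-13.7 -85.7 150.8] max [ 13.5 -74.  156.3] med [-1.000e-01 -7.920e+01  1.548e+02]
jawtop 1547 min [-18.6 -14.  103.2] max [ 18.9   2.7 106.5] med [-1.00e-01 -5.50e+00  1.05e+02]
bridge 1673 min [-30.9 -35.1  95.3] max [ 31.3 -22.5  98.4] med [  0.4 -28.6  97. ]
padtop 458 min [-14.5  16.9  97.8] max [ 14.7  22.8 101.5] med [  0.7  19.8 100. ]
green 177 min [-5.7  7.8 86.5] max [ 6.4 13.8 92.9] med [ 0.  10.6 90.6]
redband 70 min [-5.6 15.4 86.3] max [ 5.7 17.3 99.5] med [ 0.  16.6 90.7]
trigtop 50 min [-14.5 -82.8 150.3] max [ 11.8 -71.4 155.5] med [ -1.4 -76.6 153.2]
jawtop 83 min [-19.4 -10.8 101.6] max [ 15.8   5.5 105.9] med [ -2.3  -1.7 104. ]
bridge 145 min [-32.2 -33.5  93.9] max [ 28.7 137.1 100.3] med [ -4.2 -24.7  95.9]
padtop 39 min [-15.5  18.9  95.1] max [ 12.5  25.2 100.9] med [-1.  23.3 98.9]
green 48 min [-59.9 207.6  60.6] max [-53.8 223.2  95.7] med [-57.1 221.2  92.3]
cart top 208 min [-28.3 100.3 150.1] max [ 25.8 116.9 157.6] med [ -2.  109.6 155.3]
```

>>> jog_arm:
  motion:
    - {"rotation":[0,0,0],"travel":[0.0,0.0,0.001],"gripper":0}
    - {"rotation":[0,0,0],"travel":[0.0,0.0,0.001],"gripper":0}

```text
time_s: 8.25
position: [0.5081, -0.1523, 0.2184]
eef_rot: [0.054, 0.705, -0.054, 0.705]
force: [-0.4, 0.2, 0.1]
opening: 0.0856
```

```bash
python3 look.py 10;python3 meas.py w10.png
```

```text
8.25 TCPclamp mm [  0.9 -79.6 218.4] F [-0.4  0.2  0.1] Fclampy 0.10617632782531249 0.08559721857818835
trigtop 997 min [-13.5 -86.9 150.9] max [ 13.9 -74.1 156.1] med [  0.2 -79.7 154.8]
jawtop 1528 min [-18.6 -14.9 103.3] max [ 18.7   2.3 106.4] med [  0.   -6.1 105. ]
bridge 1744 min [-31.  -36.1  94.9] max [ 31.3 -22.4  98.5] med [  0.7 -28.7  97. ]
padtop 439 min [-14.1  17.1  98.8] max [ 14.8  22.8 101.7] med [  0.7  19.7 100.2]
green 186 min [-5.8  6.4 86.1] max [ 6.5 13.2 92.5] med [-0.   9.8 90.5]
redband 65 min [-5.  14.3 87.1] max [ 5.7 16.6 92.1] med [ 0.7 15.6 90. ]
```

>>> jog_arm:
  motion:
    - {"rotation":[0,0,0],"travel":[0.04,-0.001,0.0],"gripper":0}
    - {"rotation":[0,0,0],"travel":[0.08,-0.001,0.0],"gripper":0}
    - {"rotation":[0,0,0],"travel":[0.102,-0.001,0.0],"gripper":0}
    - {"rotation":[0,0,0],"travel":[0.102,-0.001,0.0],"gripper":0}

```text
time_s: 8.75
position: [0.5049, -0.1526, 0.1119]
eef_rot: [0.055, 0.708, -0.053, 0.702]
force: [0.1, 0.3, 0.4]
opening: 0.0853
```

>>> jog_arm:
  motion:
    - {"rotation":[0,0,0],"travel":[0,0,0],"gripper":1}
    - {"rotation":[0,0,0],"travel":[0,0,0],"gripper":1}
    - {"rotation":[0,0,0],"travel":[0,0,0],"gripper":1}
    - {"rotation":[0,0,0],"travel":[0,0,0],"gripper":1}
    - {"rotation":[0,0,0],"travel":[0,0,0],"gripper":1}
    - {"rotation":[0,0,0],"travel":[0,0,0],"gripper":1}
    - {"rotation":[0,0,0],"travel":[0,0,0],"gripper":1}
    - {"rotation":[0,0,0],"travel":[0,0,0],"gripper":1}
  squeeze: 60

```text
time_s: 9.55
position: [0.5068, -0.1548, 0.1184]
eef_rot: [0.055, 0.705, -0.055, 0.705]
force: [-5.0, 2.2, 6.4]
opening: 0.0291
```

```bash
python3 look.py 11;python3 meas.py w11.png; python3 meas.py s11.png
```

```text
9.55 TCPclamp mm [ -0.  -82.3 118.4] F [-5.   2.2  6.4] Fclampy 1.3714754577918233 0.02906680440349853
trigtop 3054 min [-13.9 -86.7 150.5] max [ 13.8 -73.9 156. ] med [ -0.  -78.6 154.7]
jawtop 4088 min [-18.8 -14.9 103.3] max [ 18.7   2.4 106.3] med [ -0.   -5.8 105. ]
bridge 4229 min [-31.  -35.6  95. ] max [ 31.  -22.3  98.3] med [ -0.  -28.6  97. ]
padtop 1307 min [-14.3  16.8  96.5] max [ 14.4  22.8 101.5] med [ -0.   19.7 100. ]
green 508 min [-5.9  6.5 86.8] max [ 6.3 16.8 92.7] med [ 0.4 10.2 90.7]
redband 193 min [-5.9 14.  80.1] max [ 5.8 16.9 92.3] med [-0.  15.5 90.2]
trigtop 46 min [-12.8 -83.2 150.3] max [ 13.9 -71.8 155.4] med [  1.1 -76.2 153.4]
jawtop 82 min [-19.4  -9.7 101.4] max [ 16.4   4.5 105.6] med [ -2.3  -1.4 103.9]
bridge 154 min [-32.3 -33.9  93.4] max [ 29.3 137.2 100.3] med [ -4.5 -24.   96. ]
padtop 39 min [-15.6  18.3  95.3] max [ 12.4  26.  100.6] med [-3.2 22.8 98.2]
green 48 min [-59.9 207.9  60.7] max [-53.1 223.1  95.5] med [-57.2 221.3  92.7]
cart top 207 min [-28.5 100.3 150. ] max [ 26.1 116.9 156.9] med [ -2.4 109.4 155. ]
```

View pics/w11.png

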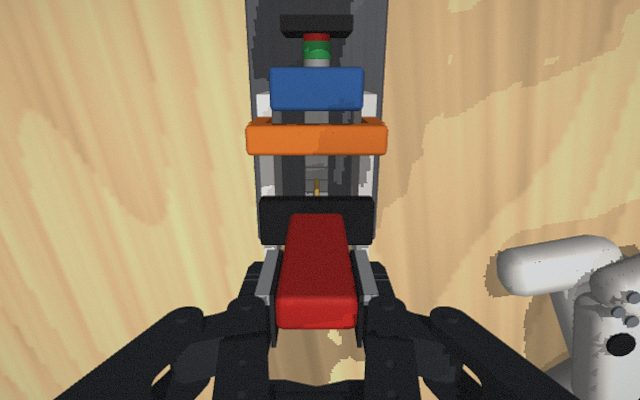

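View pics/s11z.png

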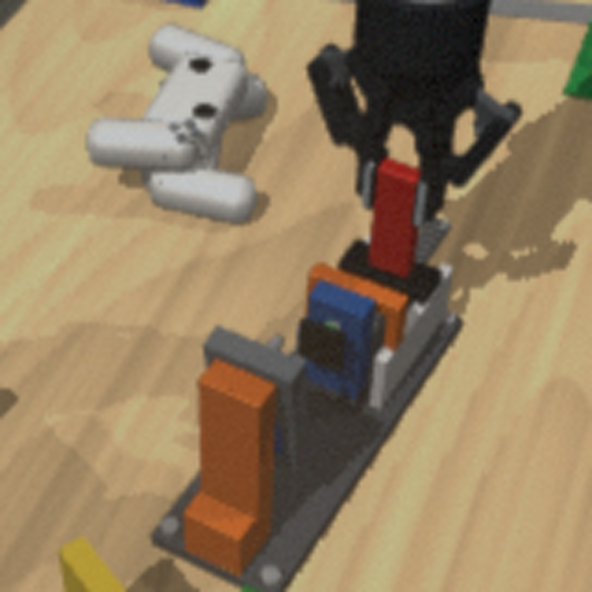

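>>> jog_arm:
  motion:
    - {"rotation":[0,0,0],"travel":[0,0.006,0],"gripper":1}
    - {"rotation":[0,0,0],"travel":[0,0.012,0],"gripper":1}
    - {"rotation":[0,0,0],"travel":[0,0.018,0],"gripper":1}
    - {"rotation":[0,0,0],"travel":[0,0.024,0],"gripper":1}
    - {"rotation":[0,0,0],"travel":[0,0.026,0],"gripper":1}
    - {"rotation":[0,0,0],"travel":[0,0.026,0],"gripper":1}

```text
time_s: 10.25
position: [0.5106, -0.1307, 0.1185]
eef_rot: [0.054, 0.705, -0.057, 0.705]
force: [-6.4, -3.9, 6.1]
opening: 0.0292
```

```bash
python3 look.py 12;python3 meas.py w12.png
```

```text
10.25 TCPclamp mm [  0.  -57.9 118.5] F [-6.4 -3.9  6.1] Fclampy -4.7906196079258665 0.02917836658128897
trigtop 3032 min [-13.8 -62.3 150.4] max [ 13.9 -49.5 156. ] med [ -0.  -54.2 154.7]
jawtop 3946 min [-18.8   3.6 103.4] max [ 18.8  20.8 106.4] med [  0.   12.4 105. ]
bridge 3857 min [-30.9 -35.6  94. ] max [ 31.  -22.2  98.3] med [ -0.  -28.3  96.9]
padtop 1228 min [-14.3  35.1  97.9] max [ 14.5  41.1 101.4] med [  0.1  38.1 100. ]
green 470 min [-5.9 24.9 86.8] max [ 6.  31.7 92.6] med [ 0.  28.3 90.7]
redband 182 min [-5.4 32.4 86.4] max [ 5.9 35.1 92.2] med [ 0.  33.7 90.1]
```

>>> jog_arm:
  motion:
    - {"rotation":[0,0,0],"travel":[0,-0.012,0],"gripper":1}
    - {"rotation":[0,0,0],"travel":[0,-0.0265,0],"gripper":1}
    - {"rotation":[0,0,0],"travel":[0,-0.0265,0],"gripper":1}
    - {"rotation":[0,0,0],"travel":[0,-0.0265,0],"gripper":1}
    - {"rotation":[0,0,0],"travel":[0,-0.018,0],"gripper":1}
    - {"rotation":[0,0,0],"travel":[0,-0.01,0],"gripper":1}
    - {"rotation":[0,0,0],"travel":[0,0,0],"gripper":1}
    - {"rotation":[0,0,0],"travel":[0,0,0],"gripper":1}

```text
time_s: 11.15
position: [0.5107, -0.1299, 0.1185]
eef_rot: [0.054, 0.705, -0.056, 0.705]
force: [-5.6, -3.5, 6.6]
opening: 0.0294
```

```bash
python3 look.py 13;python3 meas.py w13.png
```

```text
11.15 TCPclamp mm [  0.  -57.1 118.5] F [-5.6 -3.5  6.6] Fclampy -4.361791660013759 0.02943242765849064
trigtop 3035 min [-13.9 -61.5 150.4] max [ 13.8 -48.7 156.1] med [  0.  -53.4 154.7]
jawtop 4419 min [-18.7  20.9 103.2] max [ 18.8  37.8 106.4] med [  0.   29.5 105. ]
bridge 3757 min [-31.  -35.2  94.1] max [ 31.  -22.2  98.3] med [ -0.  -28.1  97. ]
padtop 330 min [-14.1  52.2  95.3] max [ 14.5  53.1 101.3] med [ 0.4 52.5 99.4]
green 544 min [-6.2 42.1 85.9] max [ 6.2 52.3 93. ] med [ 0.  45.8 90.6]
redband 216 min [-6.  49.6 84.8] max [ 5.7 52.4 92. ] med [ 0.  51.1 90. ]
```

>>> jog_arm:
  motion:
    - {"rotation":[0,0,0],"travel":[0,-0.014,0],"gripper":1}
    - {"rotation":[0,0,0],"travel":[0,-0.0275,0],"gripper":1}
    - {"rotation":[0,0,0],"travel":[0,-0.0275,0],"gripper":1}
    - {"rotation":[0,0,0],"travel":[0,-0.0275,0],"gripper":1}
    - {"rotation":[0,0,0],"travel":[0,-0.0275,0],"gripper":1}

```text
time_s: 11.75
position: [0.5068, -0.1548, 0.1185]
eef_rot: [0.056, 0.705, -0.054, 0.705]
force: [-4.6, 6.1, 6.1]
opening: 0.0292
```

```bash
python3 look.py 14;python3 meas.py w14.png
```

```text
11.75 TCPclamp mm [  0.  -82.3 118.5] F [-4.6  6.1  6.1] Fclampy 5.344302343919397 0.02920082565111865
trigtop 3062 min [-13.9 -86.8 150.4] max [ 13.8 -73.9 156.1] med [  0.  -78.7 154.7]
jawtop 2067 min [-18.7  20.4 102.3] max [ 18.9  27.1 106.4] med [ -0.   23.6 104.9]
bridge 4203 min [-31.  -35.5  95.1] max [ 31.1 -22.4  98.4] med [ -0.  -28.6  97. ]
padtop 81 min [-16.3  20.2  95.4] max [ 17.6  20.5 103.5] med [-0.9 20.4 99.6]
```

>>> jog_arm:
  motion:
    - {"rotation":[0,0,0],"travel":[0,0.008,0],"gripper":1}
    - {"rotation":[0,0,0],"travel":[0,0.016,0],"gripper":1}
    - {"rotation":[0,0,0],"travel":[0,0.024,0],"gripper":1}
    - {"rotation":[0,0,0],"travel":[0,0.0275,0],"gripper":1}
    - {"rotation":[0,0,0],"travel":[0,0.0275,0],"gripper":1}
    - {"rotation":[0,0,0],"travel":[0,0.0275,0],"gripper":1}

```text
time_s: 12.45
position: [0.5106, -0.1306, 0.1185]
eef_rot: [0.054, 0.705, -0.056, 0.705]
force: [-5.9, -2.3, 5.6]
opening: 0.0292
```

```bash
python3 look.py 15;python3 meas.py w15.png;python3 meas.py s15.png
```

```text
12.45 TCPclamp mm [  0.  -57.8 118.5] F [-5.9 -2.3  5.6] Fclampy -3.209981820966023 0.02916680697159155
trigtop 3030 min [-13.8 -62.2 150.5] max [ 13.8 -49.4 156.1] med [ -0.  -54.1 154.7]
jawtop 2380 min [-18.8  43.5 102.8] max [ 18.8  51.4 106.4] med [1.000e-01 4.740e+01 1.049e+02]
bridge 3807 min [-31.  -35.5  94.2] max [ 31.  -22.2  98.3] med [ -0.  -28.3  97. ]
padtop 75 min [-17.3  43.3  95.1] max [ 16.6  43.6 104.1] med [-0.4 43.5 99.9]
trigtop 52 min [-13.2 -59.2 150.3] max [ 13.7 -47.  155.3] med [  0.2 -51.3 152.9]
jawtop 47 min [-19.1  47.4 102.2] max [  7.7  61.4 106.4] med [-11.1  52.4 104. ]
bridge 168 min [-31.1 -34.1  93.3] max [ 29.1 136.8 100.3] med [ -3.5 -23.4  95.5]
green 46 min [-59.8 207.8  62.9] max [-53.2 223.1  95.6] med [-57.3 221.1  92.9]
cart top 205 min [-28.4 101.1 149.9] max [ 26.4 116.8 157.7] med [ -2.  109.7 155. ]
```

View pics/w15.png

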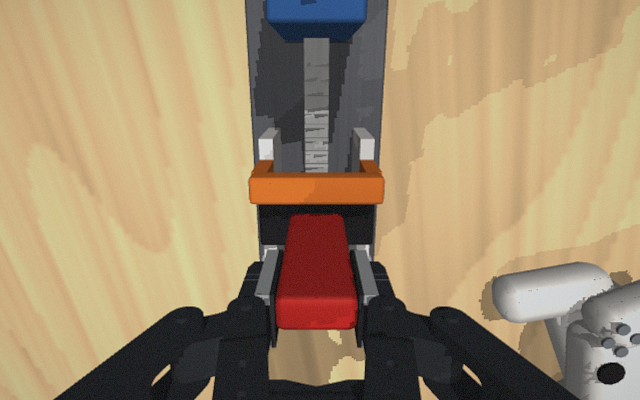

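View pics/s15z.png

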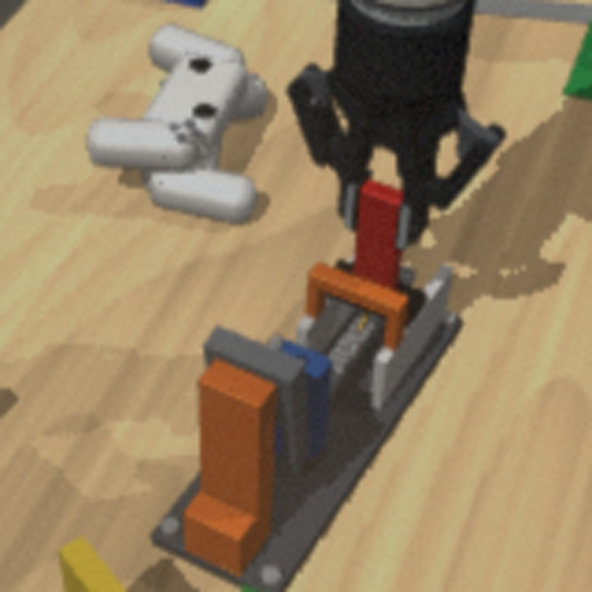

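>>> jog_arm:
  motion:
    - {"rotation":[0,0,0],"travel":[0,-0.014,0],"gripper":1}
    - {"rotation":[0,0,0],"travel":[0,-0.0275,0],"gripper":1}
    - {"rotation":[0,0,0],"travel":[0,-0.0275,0],"gripper":1}
    - {"rotation":[0,0,0],"travel":[0,-0.0275,0],"gripper":1}
    - {"rotation":[0,0,0],"travel":[0,-0.0275,0],"gripper":1}
    - {"rotation":[0,0,0],"travel":[0,-0.0275,0],"gripper":1}

```text
time_s: 13.15
position: [0.5068, -0.1548, 0.1184]
eef_rot: [0.056, 0.705, -0.054, 0.705]
force: [-4.2, 5.3, 6.5]
opening: 0.0291
```

>>> jog_arm:
  motion:
    - {"rotation":[0,0,0],"travel":[0,0.006,0],"gripper":1}
    - {"rotation":[0,0,0],"travel":[0,0.012,0],"gripper":1}
    - {"rotation":[0,0,0],"travel":[0,0.016,0],"gripper":1}
    - {"rotation":[0,0,0],"travel":[0,0.016,0],"gripper":1}
    - {"rotation":[0,0,0],"travel":[0,0.016,0],"gripper":1}

```text
time_s: 13.65
position: [0.5088, -0.1418, 0.1185]
eef_rot: [0.054, 0.705, -0.056, 0.705]
force: [-5.7, -2.2, 6.8]
opening: 0.0293
```

```bash
python3 look.py 16;python3 meas.py w16.png
```

```text
13.65 TCPclamp mm [  0.  -69.1 118.5] F [-5.7 -2.2  6.8] Fclampy -3.07957089326151 0.02925553357179249
trigtop 3033 min [-13.8 -73.4 150.5] max [ 13.8 -60.8 156.1] med [  0.  -65.4 154.7]
bridge 4015 min [-31.  -35.6  94.6] max [ 31.  -22.2  98.3] med [ -0.  -28.5  97. ]
```

>>> jog_arm:
  motion:
    - {"rotation":[0,0,0],"travel":[0,0.004,0],"gripper":1}
    - {"rotation":[0,0,0],"travel":[0,0.008,0],"gripper":1}
    - {"rotation":[0,0,0],"travel":[0,0.0105,0],"gripper":1}
    - {"rotation":[0,0,0],"travel":[0,0.0105,0],"gripper":1}
    - {"rotation":[0,0,0],"travel":[0,0.0105,0],"gripper":1}

```text
time_s: 14.25
position: [0.5103, -0.1327, 0.1185]
eef_rot: [0.053, 0.705, -0.057, 0.705]
force: [-7.5, -5.9, 5.8]
opening: 0.0294
```

```bash
python3 look.py 17;python3 meas.py w17.png; python3 meas.py s17.png;  python3 - <<'E'
from h import *
s=snap('scene','c17.png');cv2.imwrite('pics/c17z.png',cv2.resize(s['frame'][160:250,240:370],None,fx=6,fy=6,interpolation=cv2.INTER_CUBIC))
E
```

```text
14.25 TCPclamp mm [  0.  -59.9 118.5] F [-7.5 -5.9  5.8] Fclampy -6.955975909339986 0.029428987252573223
trigtop 3020 min [-13.8 -64.2 150.5] max [ 13.8 -51.5 156.1] med [  0.  -56.1 154.7]
bridge 3893 min [-31.  -35.5  93.8] max [ 31.1 -22.2  98.3] med [  0.  -28.3  97. ]
trigtop 49 min [-12.  -61.7 150.5] max [ 13.5 -48.9 155.9] med [  0.3 -54.3 153.3]
bridge 171 min [-32.4 -33.7  93.1] max [ 28.7 136.8 100.2] med [ -4.8 -23.2  95.8]
green 51 min [-59.9 206.3  63.2] max [-52.7 222.9  96.6] med [-57.4 221.1  92.5]
cart top 212 min [-28.  100.1 149.9] max [ 26.3 117.  157.8] med [ -2.1 110.  156. ]
```

View pics/c17z.png

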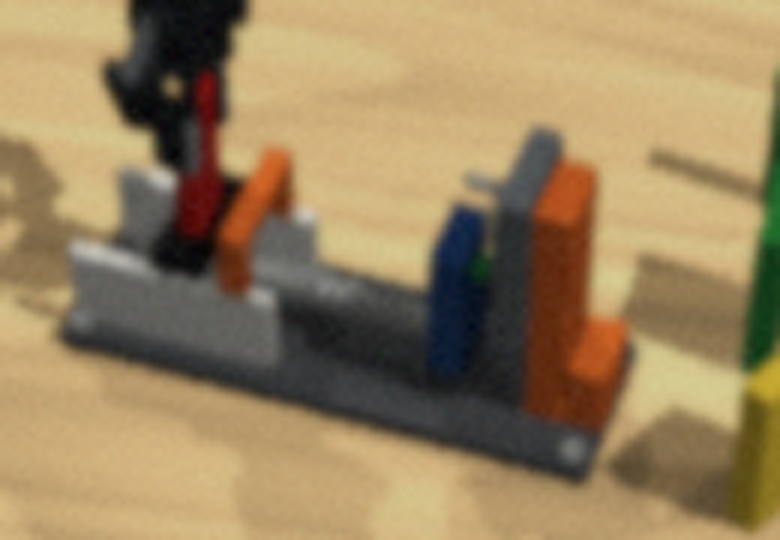

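View pics/s17z.png

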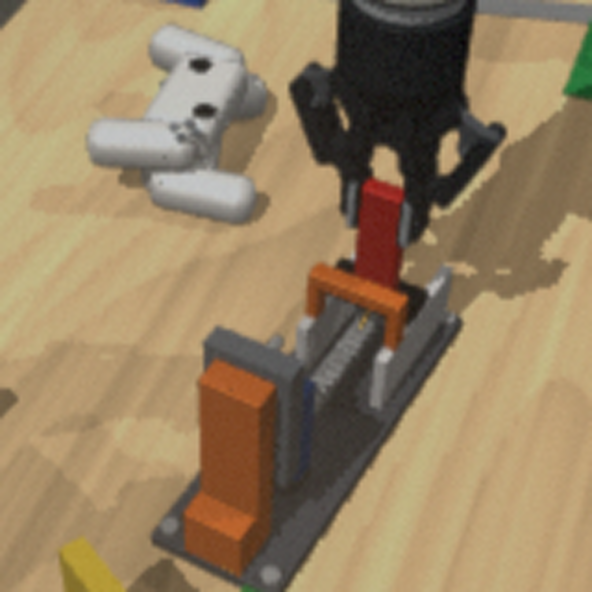

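View pics/w17.png

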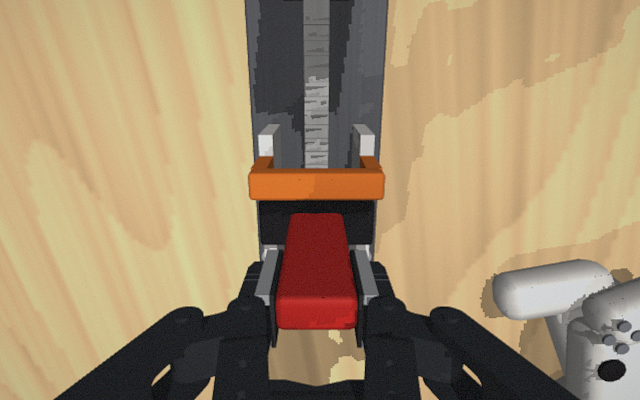

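```bash
cat > jaw.py <<'E'
from meas import *
import sys
for f in ['scene0.png']+sys.argv[1:]:
    s,C=meas(f); hsv=cv2.cvtColor(s['frame'],cv2.COLOR_BGR2HSV)
    b=(hsv[...,0]>100)&(hsv[...,0]<130)&(hsv[...,1]>110)&(abs(C[...,0])<30)&(C[...,2]>60)&(C[...,2]<112)&(C[...,1]>-40)&(C[...,1]<100)
    q=C[b]; print(f,'blue',len(q),np.percentile(q,[2,25,50,75,98],axis=0).round(1)[:,1],np.median(q,0).round(1))
    K=s['K']; u=np.mgrid[:400,:640][1][b]; v=np.mgrid[:400,:640][0][b]
    # ray-cast topmost/centroid of blue side onto the plane clamp x=+20
    o=s['wc'][:3,3]; D=np.stack([(u-K[0,2])/K[0,0],-(v-K[1,2])/K[1,1],-np.ones(len(u))],1)@s['wc'][:3,:3].T
    cx=np.array([.988,-.1545,0]);cy=np.array([.1545,.988,0]);o0=np.array([.5195,-.0735,0])
    t=(.020-(o-o0)@cx)/(D@cx); W=o+D*t[:,None]-o0
    y=W@cy*1000; z=W[:,2]*1000
    k=(z>70)&(z<100); print('  side-plane y pct',np.percentile(y[k],[2,10,50,90,98]).round(1),k.sum())
E
python3 jaw.py c17.png
```

```text
trigtop 23 min [ -4.1 -82.5 150.4] max [ 16.1 -73.  157.9] med [  8.7 -76.8 153.3]
jawtop 52 min [-11.6 -10.7 101.6] max [ 22.1   4.3 108.3] med [  6.7  -3.8 104.6]
bridge 93 min [-28.5 -34.   93.3] max [ 32.5 135.3 100.7] med [ 10.  -25.6  96.1]
padtop 10 min [-5.7 18.4 96.4] max [ 13.8  23.4 101.5] med [ 7.3 21.3 99.1]
green 73 min [-59.3  10.6  63.4] max [ 56.9 221.3 543. ] med [-51.3 211.5  89.2]
scene0.png blue 122 [-11.   -6.6  -2.2   2.3   4.2] [14.7 -2.2 96.5]
  side-plane y pct [-9.7 -9.1 -0.2  9.  12.1] 52
trigtop 11 min [-12.8 -55.3 150.3] max [  4.7 -50.5 157.6] med [ -3.2 -52.4 154.3]
jawtop 44 min [-10.3  70.4 101.4] max [ 20.8  83.3 107.6] med [  6.4  76.6 104.7]
bridge 94 min [-28.6 -34.2  93.2] max [ 33.9 135.3 100.7] med [  6.1 -25.8  96.6]
green 62 min [-58.3  85.1  60.8] max [  6.6 221.4  98.4] med [-52.2 213.9  82.9]
cart top 81 min [-21.2 100.1 153.1] max [ 31.1 115.1 160.9] med [  5.7 108.  157.3]
c17.png blue 105 [69.4 74.7 78.2 81.9 83.5] [17.8 78.2 93.2]
  side-plane y pct [69.4 72.2 78.4 87.1 87.6] 46
```

>>> jog_arm:
  motion:
    - {"rotation":[0,0,0],"travel":[0,0.0015,0],"gripper":1}
    - {"rotation":[0,0,0],"travel":[0,0.003,0],"gripper":1}
    - {"rotation":[0,0,0],"travel":[0,0.003,0],"gripper":1}
    - {"rotation":[0,0,0],"travel":[0,0.003,0],"gripper":1}

```text
time_s: 14.8
position: [0.5106, -0.1306, 0.1185]
eef_rot: [0.053, 0.705, -0.058, 0.705]
force: [-7.0, -8.7, 5.6]
opening: 0.0294
```

```bash
python3 look.py 18; python3 - <<'E'
from h import *
s=snap('scene','c18.png');cv2.imwrite('pics/c18z.png',cv2.resize(s['frame'][160:250,240:370],None,fx=6,fy=6,interpolation=cv2.INTER_CUBIC))
E
python3 jaw.py c18.png c17.png| grep -A1 -E "blue|jawtop"
```

```text
14.8 TCPclamp mm [  0.  -57.8 118.5] F [-7.  -8.7  5.6] Fclampy -9.680886961265793 0.029361271244382654
jawtop 52 min [-11.6 -10.7 101.6] max [ 22.1   4.3 108.3] med [  6.7  -3.8 104.6]
bridge 93 min [-28.5 -34.   93.3] max [ 32.5 135.3 100.7] med [ 10.  -25.6  96.1]
--
scene0.png blue 122 [-11.   -6.6  -2.2   2.3   4.2] [14.7 -2.2 96.5]
  side-plane y pct [-9.7 -9.1 -0.2  9.  12.1] 52
--
jawtop 43 min [-11.6  72.5 102. ] max [ 21.7  85.8 108.1] med [  5.7  79.  104.6]
bridge 87 min [-27.4 -34.7  93.4] max [ 33.2 134.8 100.7] med [  9.8 -25.9  96.4]
--
c18.png blue 110 [72.5 76.8 81.  84.4 85.9] [14.2 81.  94.5]
  side-plane y pct [72.4 75.2 81.3 89.3 93. ] 44
--
jawtop 44 min [-10.3  70.4 101.4] max [ 20.8  83.3 107.6] med [  6.4  76.6 104.7]
bridge 94 min [-28.6 -34.2  93.2] max [ 33.9 135.3 100.7] med [  6.1 -25.8  96.6]
--
c17.png blue 105 [69.4 74.7 78.2 81.9 83.5] [17.8 78.2 93.2]
  side-plane y pct [69.4 72.2 78.4 87.1 87.6] 46
```

View pics/c18z.png

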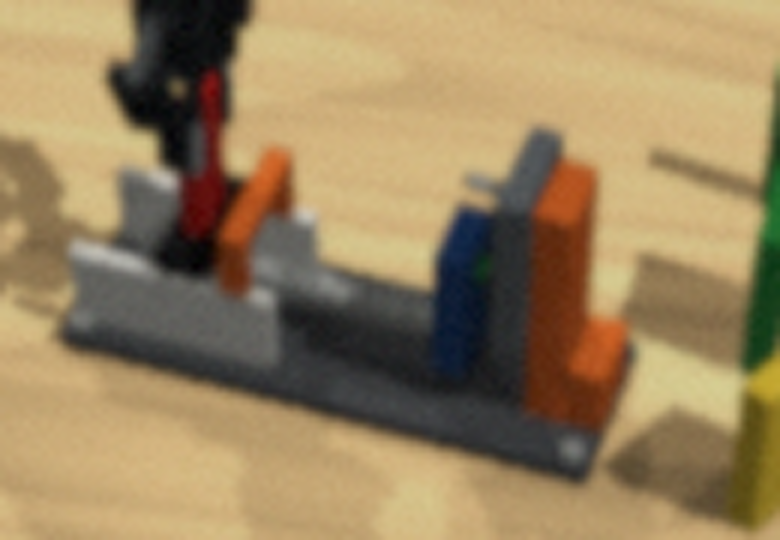

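>>> jog_arm:
  motion:
    - {"rotation":[0,0,0],"travel":[0,0,0],"gripper":1}
    - {"rotation":[0,0,0],"travel":[0,0,0],"gripper":1}
    - {"rotation":[0,0,0],"travel":[0,0,0],"gripper":1}
    - {"rotation":[0,0,0],"travel":[0,0,0],"gripper":1}
    - {"rotation":[0,0,0],"travel":[0,0,0],"gripper":1}
    - {"rotation":[0,0,0],"travel":[0,0,0],"gripper":1}

```text
time_s: 15.55
position: [0.5106, -0.1306, 0.1185]
eef_rot: [0.053, 0.705, -0.058, 0.705]
force: [-6.8, -9.4, 5.4]
opening: 0.0294
```

```bash
python3 look.py 19; python3 - <<'E'
from h import *
s=snap('scene','c19.png')
E
python3 jaw.py c19.png s19.png| grep -A1 -E "blue|jawtop|cart"
```

```text
15.55 TCPclamp mm [  0.  -57.8 118.5] F [-6.8 -9.4  5.4] Fclampy -10.362125018988017 0.029444116448702422
jawtop 52 min [-11.6 -10.7 101.6] max [ 22.1   4.3 108.3] med [  6.7  -3.8 104.6]
bridge 93 min [-28.5 -34.   93.3] max [ 32.5 135.3 100.7] med [ 10.  -25.6  96.1]
--
scene0.png blue 122 [-11.   -6.6  -2.2   2.3   4.2] [14.7 -2.2 96.5]
  side-plane y pct [-9.7 -9.1 -0.2  9.  12.1] 52
--
jawtop 42 min [-12.2  72.9 101.6] max [ 22.2  85.7 107.5] med [  5.8  79.3 104.9]
bridge 91 min [-29.3 -35.   93.5] max [ 33.7 135.1 100.7] med [  7.9 -26.3  96.3]
--
cart top 81 min [-22.4 100.5 151.3] max [ 28.6 114.8 160.5] med [  6.5 107.9 156.8]
c19.png blue 110 [72.2 76.5 81.1 84.2 86.2] [16.9 81.1 94.6]
  side-plane y pct [72.4 75.2 81.3 87.4 90.6] 44
--
cart top 215 min [-28.4 100.4 150.2] max [ 25.9 116.9 158. ] med [ -2.2 110.5 156.1]Traceback (most recent call last):
  File "jaw.py", line 6, in <module>
    q=C[b]; print(f,'blue',len(q),np.percentile(q,[2,25,50,75,98],axis=0).round(1)[:,1],np.median(q,0).round(1))
                                  ~~~~~~~~~~~~~^^^^^^^^^^^^^^^^^^^^^^^^^^
    return _quantile_unchecked(
        a, q, axis, out, overwrite_input, method, keepdims, weights)
    return _ureduce(a,
                    func=_quantile_ureduce_func,
    ...<5 lines>...
                    overwrite_input=overwrite_input,
                    method=method)
    r = func(a, **kwargs)
    result = _quantile(arr,
                       quantiles=q,
    ...<2 lines>...
                       out=out,
                       weights=wgt)
    slices_having_nans = np.isnan(arr[-1, ...])
                                  ~~~^^^^^^^^^
IndexError: index -1 is out of bounds for axis 0 with size 0
```

View pics/s19.png

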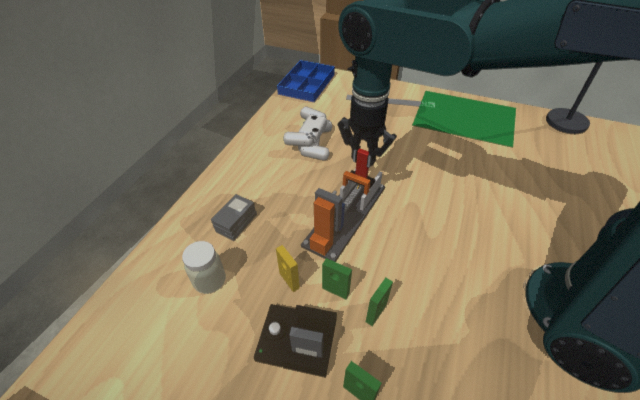

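```bash
python3 -c "
from cell import arm
print(arm.sign_off())"
```

```text
the job is handed in; nothing more can be done
None
```

The job is done and handed in, at about 15.7 s on the robot's clock. The cartridge with the eye hangs on the peg. The pad presses it against the anvil, and the gripper still holds the trigger forward.

I lifted the cartridge out of the base by its sides, threaded its eye over the peg and let go. I then gripped the trigger paddle and pumped four forward strokes, stopping the last one partway to fine-tune the pressure.

**Last checks:**
- **Pad travel:** the jaw's position in the scene view gives about 6.8 mm, near half of the 14 mm stop. The rise in push force gives more, about 8 to 9 mm. That reading is noisier, but both are inside the green band.
- **Stop:** the pad never reached it in any reading.
- **Cartridge:** its top measures about 100–115 mm along the clamp, which is flat against the anvil.
- **Hold:** the trigger position had not moved 0.7 s later.
- **Surroundings:** the spare, button, jar, piles, controllers and look-alikes look undisturbed in the last side view.

**Problems:** one early back stroke did not return the trigger fully, so that stroke gained about 17 mm instead of 24. My last jaw check also failed on the side view because the jaw is hidden there, so I relied on the scene view.

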